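# Take the primed deck off the barbed spray hook and rack it to dry

## Task

Take the primed tank deck off the barbed spray hook: lift it, tip it and work its round opening up over the barbed end without wrenching the stand. Then lower it, the same edge up, squarely into one of the free slots of the dowel rack and leave it standing there, with nothing else disturbed.

Things in the scene. Friction and masses are not known exactly. Their poses are not given: they have to be found in the camera images.
- deck_mid (a point): middle of the deck plate of a model tank: flat blue-grey plate, loose, 0.11 kg, hanging on the hook by its round opening; 165 mm high as it hangs, 100 wide, 6 thick. z up along the plate (front edge 82.5 mm above this point, rear edge 82.5 below), y across, x out of its face, which looks to the hook's tip. Grilles low on the face and hatches at its upper corners stand out under 4 mm.
- deck_hole (a point): centre of the deck's round through opening, 40 mm in diameter, 12.5 mm above the deck's middle; axes as the deck's. Its top edge rests on the hook. Above the opening 50 mm of plate is free up to the front edge; the middle 40 mm of that strip is flat on both faces and is the place to pinch it.
- stand: spray stand fixed to the bench: cast foot 120 x 100 x 14 mm, post 12 mm thick with a clamp boss 28 mm wide, top 187 mm high, and a hook of 6 mm wire. Origin: on the bench under the post; z up, x along the hook. The level arm runs to +x at height 175 mm (wire axis) to 145 mm from the post, then turns straight up to the tip.
- hook_tip (a point): top of the hook's upturned end, 145 mm from the post, 219 mm above the bench; axes as the stand's. From it a barb of 4.4 mm wire returns 9 mm towards the post and 10 mm down. The end is 50 mm high over all, so the upright deck cannot pass it; tipped about 45 degrees, front edge leaning back to the post, rear edge swung out ahead, its opening can be led along the wire and up over the tip.
- rack: dowel rack fixed to the bench: board 150 (x) x 90 (y) x 15 mm, with pairs of dowels 8 mm thick, 70 mm tall, at x = -56, -28, 0, 28, 56 and y = -28, 28 mm. Origin: underside of the board, centre; z up. Between the pairs are four slots 20 mm wide along y, centred at x = -42, -14, 14 and 42 mm; the last holds the skirt, the others are free. A plate in a slot stands on the board and may lean.
- skirt: side skirt of the same model: blue-grey plate 130 x 60 x 5 mm standing on edge in the rack's end slot, loose; origin in the middle of its lower edge. Leave it there.
- hull: open model tank hull on tracks, 165 x 104 mm, 52 mm high, loose; origin underneath its middle. Leave it.
- dropper: blue dropper bottle, 44 mm in diameter, 122 mm high, loose; origin underneath. Leave it.
- paint: small grey paint bottle, 28 mm in diameter, 75 mm high, loose; origin underneath. Leave it.
There are look-alikes about, which are no part of the job. What is shaped like the part that bears deck_mid but pink or red is not meant.

How it is judged:
By the outcome, as a careful person would: the job done as asked, in the order asked, and still so for the second after the job is handed in, with the robot touching nothing.
It also fails if it takes over 48 s, if anything falls off the work surface, if the arm or the gripper's body presses on something with over 40 N, if the wrist force passes 120 N, or if a joint passes its speed limit or range.

## Robot

A 6-joint arm with a two-finger parallel gripper is mounted at the origin on the work surface. World frame = base frame: x ahead of the robot, y to its left, z up, the work surface at z = 0. Lengths are in m, angles in degrees, forces in N, time in s.
With the tool pointing down it reaches from about 0.3 to 0.75 m from the base axis. Payload 8.5 kg.
Tool frame: the origin (TCP) lies at the very end of the fingers, on their centre line; the grasp point (between the pads) lies 19 mm behind it (env.pinch_z is the distance from the TCP to the grasp point, in m); z points along the fingers, y is the line along which they close (so a half turn about z gives the same grasp; the last joint's range is limited). The gripper opens to 85 mm and grips with 20 to 120 N. Pads are 22 mm wide; open, the fingers measure 114 mm over their backs; the gripper's body (76 mm by 85 mm) begins 54 mm behind the grasp point. The pads swing forward as they close: fully open they stand 13 mm farther back than shut.
Start: joints at [-86.477, 21.807, 74.336, -0, 83.858, -12.336], TCP at [0.15, -0.529, 0.196] pointing down, gripper open.
Joint ranges: [-178.18, 178.18], [-50.72, 133.34], [12.68, 142.11], [-81.47, 261.47], [9.98, 163.14], [-165.26, 165.26]. Speed limits (degrees/s): [136.94, 136.94, 180, 180, 180, 180].

## Interface

Orientations are given as a 3x3 rotation matrix whose columns are the frame's x, y, z axes.
In Python, from rig import env, viewer gives the robot as it stands.
- The arm moves only by the tool drive_tool, never from a script. Its argument "series" is a list of rows, each a list of 3 entries, a list of its own where there are three numbers: the shift along the tool's x, y, z in m, then the turn about the tool's z in degrees, then the finger opening in m, from 0 to 0.0854. A call has 1 to 20 rows; each row is the pose to reach, as a shift and turn from the pose commanded when the call began, along the tool's axes at that moment; what a row does not reach only later rows make up. A row lasts 1/10 s, in which the tool goes at most 50 mm and 8.59 degrees, less where a joint would pass 70% of its speed; a pose out of reach is approached as far as the arm can. A call with a gripper value outside its range is refused whole. The fingers move at their own pace and stop on an object; "newtons" is the grip in N (left out, the last holds). Time passes only in rows, so rows that repeat a pose let the fingers close. It gives the time, the measured TCP pose, the force, the opening and the grip force at its end, in the units of the state.
- env.observe(): the state, without advancing time (a new reading comes with each control period).
- viewer.get_image(name): name is "side" or "top"; returns a dict with "img" (480x640x3 uint8, red, green, blue), "depth" (480x640 float32, m along the optical axis (not along the pixel's ray), 0 where there is no reading), "camera_matrix" (3x3 intrinsics, pixels), "distortion" ([k1, k2, p1, p2, k3] as OpenCV has them; the pictures are not rectified), "rvec" (rotation vector, rad) and "tvec" (3), from world to camera coordinates, as OpenCV has them. Camera axes: x right, y down, z forward; pixel columns grow to the right and rows downward; lengths in m; the calibration is good to about 2 mm. A picture is of the moment at which its call begins.
- env.close_job(): hands the job in; it is judged then, once.
The state is a dict: "time_s": time; "q": joint angles; "qvel": joint speeds; "joint_efforts": joint torques, N m; "position": TCP position; "tool_rot": TCP orientation; "ft_force": force on the tool from outside, world axes, zero at the start; "wrist_torque": the same for the moment, N m; "grip_width": finger opening in m; "gripper_force": force on a finger pad.
Only numpy, scipy, OpenCV 4.12 (cv2) and the standard library are available. Lean on these libraries where they do the work, as an engineer would, in place of code of your own. Each camera call takes 0.05 s, during which the arm holds its last target. There are 200 camera calls.

## Working session

There is one attempt and no reset: what is moved stays moved. The work goes in short steps, Python scripts to look and compute and a tool call to move; the robot and the scene stay as the last step left them, time stands still between calls to the robot, and variables do not carry over. Pictures are saved under pics/ and viewed, at most 10 in all, crops included, and the job is handed in when it is done.

Besides the shell and the picture viewer there is one more tool, called as name(argument=value, ...) on one line, values as JSON. drive_tool: Moves the arm, as the interface text tells. Its arguments: {"type":"object","properties":{"series":{"type":"array"},"newtons":{"type":"number"}},"required":["series"]}

```bash
mkdir -p pics; ls
cat > h.py <<'E'
import numpy as np, cv2
from rig import env, viewer
def grab(n):
    v=viewer.get_image(n); v['R']=cv2.Rodrigues(np.array(v['rvec'],float))[0]; v['t']=np.array(v['tvec'],float).ravel()
    v['K']=np.array(v['camera_matrix'],float); v['D']=np.array(v['distortion'],float); return v
def ray(v,uv):
    p=cv2.undistortPoints(np.array(uv,float).reshape(-1,1,2),v['K'],v['D']).reshape(-1,2)
    d=np.c_[p,np.ones(len(p))]@v['R']; return -v['R'].T@v['t'],d
def onz(v,uv,z):
    c,d=ray(v,uv); return c+d*((z-c[2])/d[:,2])[:,None]
def cloud(v):
    h,w=v['depth'].shape; u,r=np.meshgrid(np.arange(w),np.arange(h))
    c,d=ray(v,np.stack([u,r],-1).reshape(-1,2)); return (c+d*v['depth'].reshape(-1,1)).reshape(h,w,3)
def proj(v,P): return cv2.projectPoints(np.array(P,float).reshape(-1,3),v['R'],v['t'],v['K'],v['D'])[0].reshape(-1,2)
def save(v,n,box=None,s=1):
    im=v['img'][...,::-1]
    if box: im=im[box[1]:box[3],box[0]:box[2]]
    cv2.imwrite('pics/'+n,cv2.resize(im,None,fx=s,fy=s,interpolation=cv2.INTER_CUBIC) if s!=1 else im)
E
python3 - <<'E'
from h import *
for n in('side','top'):
    v=grab(n); save(v,n+'0.png'); np.savez(n+'0.npz',img=v['img'],depth=v['depth'],**{k:v[k] for k in 'RtKD'})
    print(n,-v['R'].T@v['t'],v['R'][2],(v['depth']>0).mean())
s=env.observe(); print(np.round(s['tool_rot'],3),s['position'],s['time_s'],env.pinch_z)
E
```

```text
pics
side [ 0.43376629 -0.76902775  0.69917014] [ 0.12794368  0.82690455 -0.54759408] 0.99587890625
top [0.45040631 0.06318338 1.32985346] [ 0.1177254  -0.00542564 -0.99303137] 0.99599609375
[[ 0.962  0.273 -0.   ]
 [ 0.273 -0.962  0.001]
 [ 0.    -0.001 -1.   ]] [ 0.15026635 -0.52875047  0.19505975] 0.1 0.0187
```

View pics/side0.png

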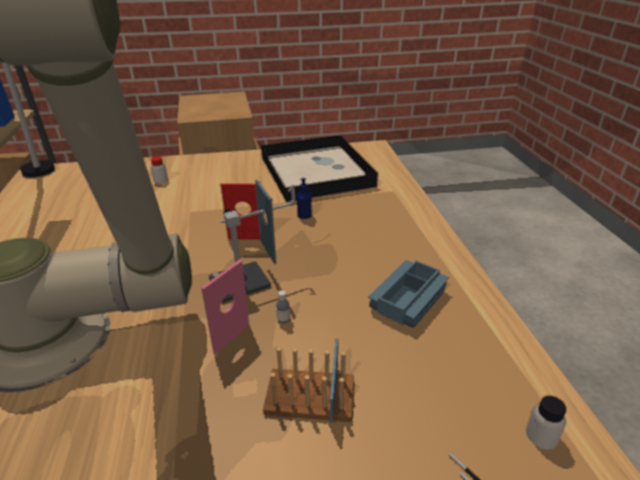

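View pics/top0.png

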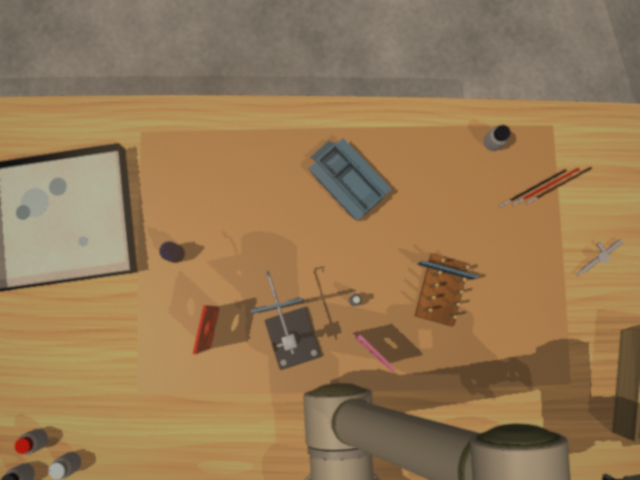

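The side view shows the blue-grey deck on the hook at about (265,220), with the dropper behind it at (304,200). The rack is at (310,390), with the skirt on its right. The pink and red look-alikes are at (227,305) and (240,210). In the top view the post is at (288,342), the hook tip at (268,272), the deck edge at (275,305), and the rack at (447,295) with the skirt at its far end.

The drive only turns about the tool's z axis, so tipping the deck will need some thought. I'll measure first.

```bash
cat > m.py <<'E'
from h import *
def load(n):
    f=np.load(n+'0.npz'); return {k:f[k] for k in f}
t=load('top'); s=load('side'); r=lambda a:np.round(a,4)
print('tip',r(onz(t,[[268,272]],.219)),'post',r(onz(t,[[288.5,342]],.187)))
for v,n,box in((t,'top',(245,285,310,320)),(s,'side',(250,175,282,268)),(t,'skirt',(405,250,490,285)),(s,'skirtS',(325,335,345,420))):
    P=cloud(v); h=cv2.cvtColor(v['img'],cv2.COLOR_RGB2HSV); m=np.zeros(h.shape[:2],bool)
    m[box[1]:box[3],box[0]:box[2]]=1
    m&=(h[...,0]>85)&(h[...,0]<125)&(h[...,1]>45)&(P[...,2]>.03)
    Q=P[m]; print(n,len(Q),'min',r(np.percentile(Q,2,0)),'max',r(np.percentile(Q,98,0)),'med',r(np.median(Q,0)))
    if len(Q)>20:
        c=Q.mean(0); w,V=np.linalg.eigh(np.cov((Q-c).T)); print('  c',r(c),'normal',r(V[:,0]),np.sqrt(w))
P=cloud(t); h=cv2.cvtColor(t['img'],cv2.COLOR_RGB2HSV)
# rack dowel tops and board
m=np.zeros(h.shape[:2],bool); m[245:330,405:490]=1
Z=P[...,2]; d=(m&(Z>.06)&(Z<.11)&((h[...,0]<30))).astype(np.uint8)
k,_,st,ce=cv2.connectedComponentsWithStats(d)
for i in range(1,k):
    if st[i,4]>4: print('dowel',st[i],r(ce[i]),r(onz(t,[ce[i]],.085)))
b=(m&(Z>.007)&(Z<.025)).astype(np.uint8)
c=max(cv2.findContours(b,0,2)[0],key=cv2.contourArea); R=cv2.minAreaRect(c); print('board',R,r(onz(t,cv2.boxPoints(R),.015)))
E
python3 m.py
python3 - <<'E'
from h import *
t=dict(np.load('top0.npz')); save(t,'topc.png',(235,240,495,380),3)
E
```

```text
tip [[0.5262 0.1565 0.219 ]] post [[0.3908 0.1165 0.187 ]]Traceback (most recent call last):
  File "m.py", line 10, in <module>
    Q=P[m]; print(n,len(Q),'min',r(np.percentile(Q,2,0)),'max',r(np.percentile(Q,98,0)),'med',r(np.median(Q,0)))
                                   ~~~~~~~~~~~~~^^^^^^^
    return _quantile_unchecked(
        a, q, axis, out, overwrite_input, method, keepdims, weights)
    return _ureduce(a,
                    func=_quantile_ureduce_func,
    ...<5 lines>...
                    overwrite_input=overwrite_input,
                    method=method)
    r = func(a, **kwargs)
    result = _quantile(arr,
                       quantiles=q,
    ...<2 lines>...
                       out=out,
                       weights=wgt)
    slices_having_nans = np.isnan(arr[-1, ...])
                                  ~~~^^^^^^^^^
IndexError: index -1 is out of bounds for axis 0 with size 0
```

View pics/topc.png

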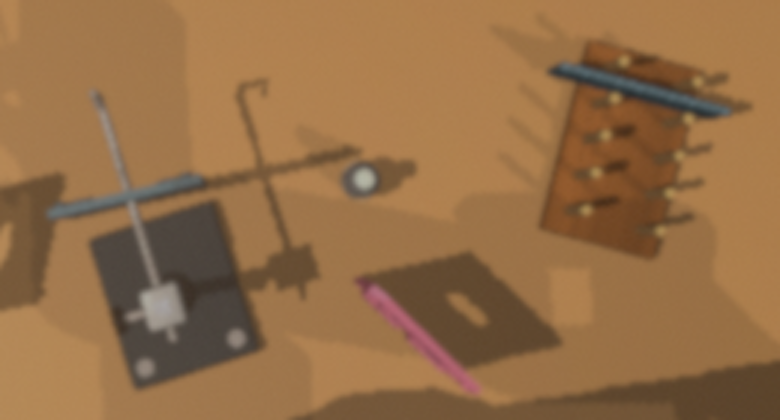

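The crop shows the deck's top edge from (48,213) to (203,180), the hook tip at (97,95), and the boss at (162,307). There are five dowel pairs, from (624,61)/(698,81) to (586,210)/(660,230), with the skirt between the two farthest pairs. The hook points radially away from the base.

```bash
cat > m2.py <<'E'
from h import *
t=dict(np.load('top0.npz')); s=dict(np.load('side0.npz')); r=lambda a:np.round(a,4)
c=lambda L:np.array(L,float)/3+[235,240]
D=onz(t,c([[624,61],[615,98],[605,135],[595,173],[586,210],[698,81],[690,118],[679,155],[670,193],[660,230]]),.085)
print('dowels',r(D)); ctr=D.mean(0); ax=(D[0]-D[4]+D[5]-D[9])/2; print('ctr',r(ctr),'len',np.linalg.norm(ax),'az',np.degrees(np.arctan2(ax[1],ax[0])))
print('pair y',np.linalg.norm(D[2]-D[7]))
for z in(.225,.228): 
    E=onz(t,c([[48,213],[203,180]]),z); print('deck top',r(E),np.linalg.norm(E[0]-E[1]),r(E.mean(0)),np.degrees(np.arctan2(*(E[1]-E[0])[1::-1])))
P=onz(t,c([[97,95],[162,307],[130,192]]),.2); print(r(P))
print('tip.219',r(onz(t,c([[97,95]]),.219)),'boss',r(onz(t,c([[162,307]]),.187)),'skirt top', r(onz(t,c([[553,70],[728,109]]),.075)))
h=cv2.cvtColor(s['img'],cv2.COLOR_RGB2HSV); Ps=cloud(s)
for p in((265,200),(262,240),(268,230),(260,190)): print(p,h[p[1],p[0]],r(Ps[p[1],p[0]]))
for p in((450,268),(275,305)): print(p,h[p[1],p[0]],r(cloud(t)[p[1],p[0]]))
E
python3 m2.py
```

```text
dowels [[ 0.5641 -0.2138  0.085 ]
 [ 0.537  -0.2068  0.085 ]
 [ 0.5101 -0.1991  0.085 ]
 [ 0.4826 -0.1914  0.085 ]
 [ 0.4559 -0.1846  0.085 ]
 [ 0.5498 -0.2681  0.085 ]
 [ 0.5228 -0.2616  0.085 ]
 [ 0.4959 -0.2531  0.085 ]
 [ 0.4684 -0.246   0.085 ]
 [ 0.4417 -0.2383  0.085 ]]
ctr [ 0.5028 -0.2263  0.085 ] len 0.11208410701547544 az -15.26657404314187
pair y 0.05582615929259754
deck top [[0.4508 0.1873 0.225 ]
 [0.4727 0.0886 0.225 ]] 0.10104175937857444 [0.4617 0.1379 0.225 ] -77.46341021312658
deck top [[0.4508 0.1869 0.228 ]
 [0.4727 0.0886 0.228 ]] 0.10076740147650064 [0.4617 0.1377 0.228 ] -77.46341021312655
[[0.5282 0.1594 0.2   ]
 [0.3908 0.1149 0.2   ]
 [0.465  0.1368 0.2   ]]
tip.219 [[0.5269 0.1578 0.219 ]] boss [[0.3901 0.1155 0.187 ]] skirt top [[ 0.5579 -0.1634  0.075 ]
 [ 0.5302 -0.2927  0.075 ]]
(265, 200) [99 49 52] [0.4644 0.1176 0.2122]
(262, 240) [97 49 47] [0.4517 0.1717 0.0761]
(268, 230) [90 51 45] [0.4656 0.1155 0.138 ]
(260, 190) [98 50 56] [0.4566 0.1524 0.2187]
(450, 268) [ 17 125 192] [ 0.5481 -0.2312  0.0753]
(275, 305) [ 16 120 138] [0.4627 0.1414 0.2266]
```

drive_tool(series=[[[0, 0, -0.05], 0, 0.085], [[0, 0, -0.1], 0, 0.085], [[0, 0, -0.15], 0, 0.085], [[0, 0, -0.2], 0, 0.085], [[0, 0, -0.25], 0, 0.085]])

```text
time_s: 0.6
position: [0.1503, -0.5283, 0.4476]
tool_rot: [[0.962, 0.273, -0.0], [0.273, -0.962, 0.0], [0.0, -0.0, -1.0]]
ft_force: [0.9, -1.7, -0.1]
grip_width: 0.085
gripper_force: 0.0
```

drive_tool(series=[[[0.0356, -0.034, 0], -6, 0.085], [[0.071, -0.068, 0], -12, 0.085], [[0.107, -0.102, 0], -18, 0.085], [[0.142, -0.136, 0], -24, 0.085], [[0.178, -0.17, 0], -30, 0.085], [[0.214, -0.204, 0], -36, 0.085], [[0.249, -0.238, 0], -42, 0.085], [[0.285, -0.272, 0], -48, 0.085], [[0.32, -0.306, 0], -54, 0.085], [[0.356, -0.34, 0], -60, 0.085], [[0.392, -0.374, 0], -66, 0.085], [[0.427, -0.408, 0], -72, 0.085], [[0.463, -0.442, 0], -78, 0.085], [[0.498, -0.476, 0], -84, 0.085], [[0.534, -0.51, 0], -89, 0.085], [[0.57, -0.545, 0], -89, 0.085], [[0.57, -0.545, 0], -89, 0.085]])

```text
time_s: 2.3
position: [0.5516, 0.1552, 0.4422]
tool_rot: [[-0.262, 0.965, -0.005], [0.965, 0.262, 0.0], [0.002, -0.005, -1.0]]
ft_force: [0.2, -1.1, -1.6]
grip_width: 0.0855
gripper_force: 0.0
```

Next I'll see how the arm behaves at the edge of its reach. Pushing radially outward along tool +y may straighten the wrist and tilt the fingers out, which would tip the tool.

drive_tool(series=[[[0, 0.05, 0], 0, 0.085], [[0, 0.1, 0], 0, 0.085], [[0, 0.15, 0], 0, 0.085], [[0, 0.2, 0], 0, 0.085], [[0, 0.25, 0], 0, 0.085], [[0, 0.3, 0], 0, 0.085], [[0, 0.35, 0], 0, 0.085], [[0, 0.4, 0], 0, 0.085]])

```text
time_s: 3.1
position: [0.7023, 0.1906, 0.3484]
tool_rot: [[-0.256, 0.966, 0.027], [0.967, 0.256, 0.007], [-0.0, 0.028, -1.0]]
ft_force: [0.7, -0.5, 0.6]
grip_width: 0.0847
gripper_force: 0.0
```

Run:
```python
from h import *
s=env.observe();print(s['q'],s['qvel'],s['position'],np.hypot(*s['position'][:2]))
```

```text
[  5.78963929  42.5062095   12.72202194   0.29888572 123.18275903
  -8.89775295] [  1.08627304  10.24941601   0.1037799    0.04160815 -10.27791166
   0.98650708] [0.70228619 0.1905964  0.34842486] 0.7276901043522148
```

drive_tool(series=[[[0, 2, -2], 0, 0.085], [[0, 2, -2], 0, 0.085], [[0, 2, -2], 0, 0.085], [[0, 2, -2], 0, 0.085]])

```text
time_s: 3.5
position: [0.6896, 0.1866, 0.3784]
tool_rot: [[-0.256, 0.965, 0.055], [0.967, 0.256, 0.015], [-0.0, 0.057, -0.998]]
ft_force: [0.3, -0.7, -1.4]
grip_width: 0.085
gripper_force: 0.0
```

Run:
```python
from h import *
s=env.observe();print(s['q'],s['qvel'],s['position'],np.hypot(*s['position'][:2]))
```

```text
[  5.45267089  40.10052611  12.6795203    0.63444728 123.97595343
  -9.03869462] [-0.60318009 -3.73976668 -0.00573523 -0.09956878  4.15813846 -0.65193576] [0.68958876 0.18656362 0.37838758] 0.7143799063264059
```

drive_tool(series=[[[0, 2, -0.8], 0, 0.085]])

```text
time_s: 3.6
position: [0.7006, 0.1894, 0.3741]
tool_rot: [[-0.256, 0.963, 0.081], [0.967, 0.256, 0.021], [-0.0, 0.083, -0.997]]
ft_force: [0.1, 0.3, -0.8]
grip_width: 0.0847
gripper_force: 0.0
```

drive_tool(series=[[[0, 2, -0.8], 0, 0.085]])

```text
time_s: 3.7
position: [0.7121, 0.1921, 0.3682]
tool_rot: [[-0.256, 0.961, 0.103], [0.967, 0.255, 0.028], [0.0, 0.107, -0.994]]
ft_force: [-0.5, 0.1, -0.6]
grip_width: 0.0851
gripper_force: 0.0
```

drive_tool(series=[[[0, 2, -0.8], 0, 0.085]])

```text
time_s: 3.8
position: [0.7221, 0.1946, 0.3649]
tool_rot: [[-0.256, 0.958, 0.127], [0.967, 0.254, 0.034], [0.0, 0.132, -0.991]]
ft_force: [-0.2, 0.4, -0.6]
grip_width: 0.0848
gripper_force: 0.0
```

drive_tool(series=[[[0, 2, -0.8], 0, 0.085]])

```text
time_s: 3.9
position: [0.7314, 0.197, 0.3633]
tool_rot: [[-0.256, 0.955, 0.152], [0.967, 0.253, 0.041], [0.001, 0.157, -0.988]]
ft_force: [0.3, -0.5, 0.4]
grip_width: 0.085
gripper_force: 0.0
```

It works: about 1.5° of outward tilt per short call, and the tilt stays. I'll continue to about 45°.

drive_tool(series=[[[0, 2, -0.3], 0, 0.085]])

```text
time_s: 4.0
position: [0.7456, 0.2007, 0.3556]
tool_rot: [[-0.256, 0.95, 0.178], [0.967, 0.252, 0.048], [0.0, 0.185, -0.983]]
ft_force: [0.1, 0.9, -0.6]
grip_width: 0.0848
gripper_force: 0.0
```

drive_tool(series=[[[0, 2, -0.3], 0, 0.085]])

```text
time_s: 4.1
position: [0.7594, 0.2042, 0.3465]
tool_rot: [[-0.256, 0.945, 0.201], [0.967, 0.251, 0.054], [0.001, 0.208, -0.978]]
ft_force: [0.2, 0.0, -1.1]
grip_width: 0.0847
gripper_force: 0.0
```

drive_tool(series=[[[0, 2, -0.2], 0, 0.085]])

```text
time_s: 4.2
position: [0.7731, 0.2077, 0.3384]
tool_rot: [[-0.257, 0.94, 0.226], [0.967, 0.249, 0.061], [0.001, 0.234, -0.972]]
ft_force: [0.1, -0.0, -1.1]
grip_width: 0.0851
gripper_force: 0.0
```

drive_tool(series=[[[0, 2, -0.2], 0, 0.085]])

```text
time_s: 4.3
position: [0.786, 0.2109, 0.3315]
tool_rot: [[-0.257, 0.934, 0.25], [0.967, 0.248, 0.067], [0.001, 0.259, -0.966]]
ft_force: [0.0, 0.7, 0.4]
grip_width: 0.0849
gripper_force: 0.0
```

drive_tool(series=[[[0, 2, -0.1], 0, 0.085]])

```text
time_s: 4.4
position: [0.799, 0.2143, 0.3248]
tool_rot: [[-0.257, 0.926, 0.276], [0.967, 0.246, 0.074], [0.001, 0.285, -0.958]]
ft_force: [0.2, -0.4, 0.1]
grip_width: 0.0851
gripper_force: 0.0
```

drive_tool(series=[[[0, 2, -0.1], 0, 0.085]])

```text
time_s: 4.5
position: [0.8113, 0.2175, 0.3189]
tool_rot: [[-0.257, 0.919, 0.3], [0.967, 0.244, 0.081], [0.001, 0.311, -0.95]]
ft_force: [-0.5, -0.5, -0.3]
grip_width: 0.085
gripper_force: 0.0
```

drive_tool(series=[[[0, 2, 0], 0, 0.085]])

```text
time_s: 4.6
position: [0.8237, 0.2207, 0.3133]
tool_rot: [[-0.257, 0.91, 0.326], [0.967, 0.241, 0.088], [0.001, 0.337, -0.941]]
ft_force: [-0.6, -0.1, 0.4]
grip_width: 0.0853
gripper_force: 0.0
```

drive_tool(series=[[[0, 2, 0], 0, 0.085]])

```text
time_s: 4.7
position: [0.8354, 0.2237, 0.3085]
tool_rot: [[-0.257, 0.901, 0.35], [0.967, 0.239, 0.094], [0.001, 0.363, -0.932]]
ft_force: [0.8, 0.4, -0.0]
grip_width: 0.085
gripper_force: 0.0
```

drive_tool(series=[[[0, 2, 0.1], 0, 0.085]])

```text
time_s: 4.8
position: [0.8473, 0.2268, 0.304]
tool_rot: [[-0.257, 0.89, 0.376], [0.967, 0.236, 0.101], [0.001, 0.389, -0.921]]
ft_force: [-0.2, -0.6, -0.7]
grip_width: 0.0852
gripper_force: 0.0
```

drive_tool(series=[[[0, 2, 0.1], 0, 0.085]])

```text
time_s: 4.9
position: [0.8583, 0.2296, 0.3001]
tool_rot: [[-0.257, 0.88, 0.4], [0.967, 0.233, 0.108], [0.001, 0.414, -0.91]]
ft_force: [0.4, 0.2, -0.3]
grip_width: 0.0851
gripper_force: 0.0
```

drive_tool(series=[[[0, 2, 0.2], 0, 0.085]])

```text
time_s: 5.0
position: [0.8697, 0.2325, 0.2966]
tool_rot: [[-0.257, 0.868, 0.425], [0.966, 0.23, 0.114], [0.001, 0.44, -0.898]]
ft_force: [0.8, -0.1, -0.1]
grip_width: 0.085
gripper_force: 0.0
```

drive_tool(series=[[[0, 2, 0.2], 0, 0.085]])

```text
time_s: 5.1
position: [0.8801, 0.2353, 0.2938]
tool_rot: [[-0.257, 0.856, 0.449], [0.966, 0.227, 0.121], [0.001, 0.465, -0.885]]
ft_force: [0.2, -0.0, 0.0]
grip_width: 0.0847
gripper_force: 0.0
```

drive_tool(series=[[[0, 2, 0.3], 0, 0.085]])

```text
time_s: 5.2
position: [0.8908, 0.238, 0.2912]
tool_rot: [[-0.257, 0.843, 0.474], [0.967, 0.223, 0.127], [0.001, 0.49, -0.872]]
ft_force: [0.5, 1.0, 1.2]
grip_width: 0.0848
gripper_force: 0.0
```

drive_tool(series=[[[0, 2, 0.3], 0, 0.085]])

```text
time_s: 5.3
position: [0.9006, 0.2405, 0.2893]
tool_rot: [[-0.257, 0.829, 0.497], [0.966, 0.219, 0.133], [0.001, 0.514, -0.858]]
ft_force: [-0.9, -0.3, -0.1]
grip_width: 0.0848
gripper_force: 0.0
```

drive_tool(series=[[[0, 2, 0.3], 0, 0.085]])

```text
time_s: 5.4
position: [0.9097, 0.2429, 0.2892]
tool_rot: [[-0.257, 0.815, 0.52], [0.966, 0.216, 0.14], [0.002, 0.538, -0.843]]
ft_force: [-0.5, -0.1, 0.6]
grip_width: 0.085
gripper_force: 0.0
```

drive_tool(series=[[[0, 2, 0.4], 0, 0.085]])

```text
time_s: 5.5
position: [0.919, 0.2453, 0.2892]
tool_rot: [[-0.257, 0.799, 0.543], [0.966, 0.211, 0.146], [0.001, 0.563, -0.827]]
ft_force: [0.6, 0.6, 0.2]
grip_width: 0.0852
gripper_force: 0.0
```

drive_tool(series=[[[0, 2, 0.4], 0, 0.085]])

```text
time_s: 5.6
position: [0.9275, 0.2474, 0.2896]
tool_rot: [[-0.257, 0.784, 0.565], [0.966, 0.207, 0.152], [0.002, 0.585, -0.811]]
ft_force: [0.3, 0.6, 0.3]
grip_width: 0.0851
gripper_force: 0.0
```

drive_tool(series=[[[0, 2, 0.4], 0, 0.085]])

```text
time_s: 5.7
position: [0.9352, 0.2495, 0.2917]
tool_rot: [[-0.257, 0.768, 0.587], [0.966, 0.203, 0.157], [0.002, 0.608, -0.794]]
ft_force: [-1.3, 0.5, -0.6]
grip_width: 0.0852
gripper_force: 0.0
```

drive_tool(series=[[[0, 2, 0.5], 0, 0.085]])

```text
time_s: 5.8
position: [0.9431, 0.2515, 0.2939]
tool_rot: [[-0.257, 0.75, 0.609], [0.966, 0.198, 0.163], [0.002, 0.63, -0.776]]
ft_force: [0.4, -0.2, 0.5]
grip_width: 0.0849
gripper_force: 0.0
```

drive_tool(series=[[[0, 2, 0.5], 0, 0.085]])

```text
time_s: 5.9
position: [0.9503, 0.2534, 0.2964]
tool_rot: [[-0.257, 0.733, 0.629], [0.966, 0.194, 0.169], [0.002, 0.652, -0.759]]
ft_force: [-0.7, -0.4, -0.1]
grip_width: 0.0853
gripper_force: 0.0
```

Run:
```python
from h import *
s=env.observe();print(s['q'],s['position'])
```

```text
[ 6.38648326 51.89978718 12.71373355  5.79222387 75.12468011 -7.89623299] [0.95032776 0.25338011 0.29641958]
```

```bash
cat >> h.py <<'E'
TIP=np.array([.527,.158]); d=np.array([.9545,.296])/np.hypot(.9545,.296)
def world(a,z,l=0): return np.r_[TIP+(a-.145)*d+l*np.array([-d[1],d[0]]),z]
def hook(p): q=np.array(p[:2])-TIP; return np.array([q@d+.145,p[2],q@[-d[1],d[0]]])
def shift(p,Q):
    R=np.array(env.observe()['tool_rot']); return np.round((np.array(Q)-p)@R,4)
E
python3 - <<'E'
from h import *
s=env.observe(); p=np.array(s['position']); a=world(.025,.36); b=world(.025,.265); c=world(.0771,.2043);e=world(.0634,.1926)
print(hook(p),a,b,c); print('to via',shift(p,a),'->hover',shift(a,b),'->appr',shift(b,c),'->grasp',shift(c,e))
E
```

```text
[ 0.5775831   0.29641958 -0.03428723] [0.41238469 0.12245664 0.36      ] [0.41238469 0.12245664 0.265     ] [0.46214684 0.13788838 0.2043    ]
to via [ 0.0118 -0.3785 -0.4088] ->hover [-0.0002 -0.0619  0.0721] ->appr [ 0.002  -0.0001  0.08  ] ->grasp [-0.0006 -0.018  -0.    ]
```

drive_tool(series=[[[0.001, -0.032, -0.034], 0, 0.056], [[0.002, -0.063, -0.068], 0, 0.056], [[0.003, -0.095, -0.102], 0, 0.056], [[0.004, -0.126, -0.136], 0, 0.056], [[0.005, -0.158, -0.17], 0, 0.056], [[0.006, -0.189, -0.204], 0, 0.056], [[0.007, -0.221, -0.238], 0, 0.056], [[0.008, -0.252, -0.273], 0, 0.056], [[0.009, -0.284, -0.307], 0, 0.056], [[0.01, -0.315, -0.341], 0, 0.056], [[0.011, -0.347, -0.375], 0, 0.056], [[0.012, -0.3785, -0.409], 0, 0.056], [[0.012, -0.3785, -0.409], 0, 0.056], [[0.012, -0.3785, -0.409], 0, 0.056]])

```text
time_s: 7.3
position: [0.4118, 0.1223, 0.3619]
tool_rot: [[-0.256, 0.732, 0.631], [0.967, 0.194, 0.167], [0.0, 0.653, -0.758]]
ft_force: [0.4, 0.2, 0.7]
grip_width: 0.0561
gripper_force: 0.0
```

Run:
```python
from h import *
s=env.observe(); p=np.array(s['position']); b=world(.025,.265); c=world(.0771,.2043)
print(s['q'],hook(p),s['grip_width']); print('hover',shift(p,b),'appr',shift(b,c))
```

```text
[-11.60143542 -16.5655387   99.78385439  19.46929846  60.59714483
 -30.46878276] [2.43698326e-02 3.61908584e-01 6.11640115e-05] 0.05610478414085793
hover [-0.     -0.0628  0.0738] appr [ 0.0022 -0.0002  0.08  ]
```

Reached the via point with the tilt kept. Moving to the hover pose.

drive_tool(series=[[[0, -0.02, 0.024], 0, 0.056], [[0, -0.042, 0.049], 0, 0.056], [[0, -0.063, 0.074], 0, 0.056], [[0, -0.063, 0.074], 0, 0.056]])

```text
time_s: 7.7
position: [0.4112, 0.1234, 0.2592]
tool_rot: [[-0.257, 0.74, 0.621], [0.966, 0.194, 0.17], [0.005, 0.644, -0.765]]
ft_force: [0.0, -0.6, 1.1]
grip_width: 0.0561
gripper_force: 0.0
```

Run:
```python
from h import *
s=env.observe(); p=np.array(s['position']); c=world(.0771,.2043)
print(s['q'],hook(p)); print('appr',shift(p,c))
v=grab('side'); a=v['img'][130:290,170:330]; save(v,'hov.png',(170,130,330,290),3)
```

```text
[-11.43364406 -12.12918407 113.78359318  24.58243229  44.12256144
 -38.7592945 ] [0.02409605 0.25915491 0.00122523]
appr [0.0006 0.0052 0.0761]
```

View pics/hov.png

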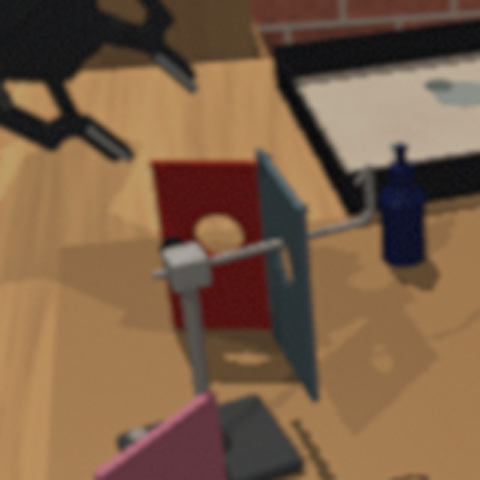

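The crop shows the open fingers at (190,85) and (125,155), tilted and pointing at the deck's top edge, which runs from (262,155) to (305,210). The hook tip is at (365,175). Nothing is in the way, so I'll approach.

drive_tool(series=[[[0, 0.002, 0.025], 0, 0.056], [[0.001, 0.004, 0.05], 0, 0.056], [[0.001, 0.005, 0.076], 0, 0.056], [[0.001, 0.005, 0.076], 0, 0.056]])

```text
time_s: 8.15
position: [0.4653, 0.1381, 0.2084]
tool_rot: [[-0.258, 0.735, 0.626], [0.966, 0.195, 0.169], [0.003, 0.649, -0.761]]
ft_force: [-0.7, -0.2, 0.3]
grip_width: 0.0559
gripper_force: 0.0
```

Run:
```python
from h import *
s=env.observe(); p=np.array(s['position']); c=world(.0634,.1926)
print(s['q'],hook(p),s['ft_force']); print('grasp',shift(p,c))
v=grab('side'); save(v,'app.png',(190,150,310,270),4)
```

```text
[ -6.02680667  -0.93003939 114.6992638   27.38349296  30.62531813
 -40.19689371] [ 0.0802047   0.20840666 -0.0007361 ] [-0.65715098 -0.18745427  0.30108708]
grasp [ 0.     -0.0231  0.0011]
```

View pics/app.png

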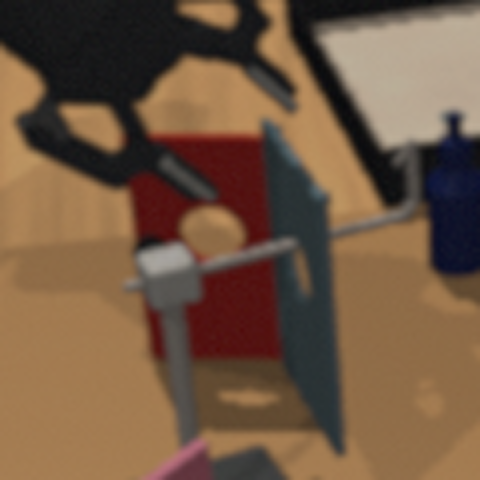

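The fingers at (290,105) and (215,195) straddle the top edge at about (297,160). Closing now, with the shift toward the post. The plate should swing into line with the pads.

drive_tool(series=[[[0, -0.006, 0], 0, 0.045], [[0, -0.012, 0], 0, 0.035], [[0, -0.018, 0.001], 0, 0.028], [[0, -0.023, 0.001], 0, 0.02], [[0, -0.023, 0.001], 0, 0.012], [[0, -0.023, 0.001], 0, 0.004], [[0, -0.023, 0.001], 0, 0.0], [[0, -0.023, 0.001], 0, 0.0], [[0, -0.023, 0.001], 0, 0.0]], newtons=40)

```text
time_s: 9.1
position: [0.4472, 0.1333, 0.193]
tool_rot: [[-0.257, 0.735, 0.628], [0.966, 0.194, 0.168], [0.002, 0.65, -0.76]]
ft_force: [0.5, -0.1, -0.0]
grip_width: -0.0003
gripper_force: 0.0
```

Run:
```python
from h import *
s=env.observe(); p=np.array(s['position'])
print(s['q'],hook(p),s['ft_force'],s['wrist_torque'],s['grip_width'],s['gripper_force'])
v=grab('side'); save(v,'gr.png',(190,150,310,270),4)
```

```text
[ -7.48198636  -1.67857077 118.69417162  31.59266946  28.33314799
 -45.73620861] [6.15046999e-02 1.93041883e-01 2.80186709e-05] [ 0.4572309  -0.13642455 -0.03588484] [-0.0368804   0.33849453 -0.00886579] -0.0002577458126928372 0.0
```

View pics/gr.png

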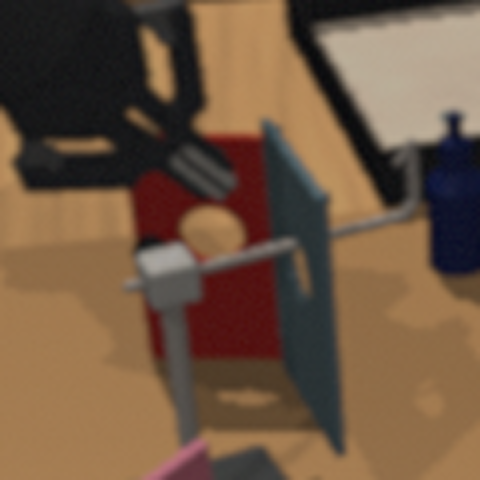

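The fingers closed on nothing at about (205,175), because the outer tip passed over the deck's top edge. The deck hasn't moved. I'll back off and come in deeper with a narrower opening.

drive_tool(series=[[[0, 0, -0.03], 0, 0.0], [[0, 0, -0.06], 0, 0.03], [[0, 0.012, -0.056], 0, 0.03], [[0, 0.0236, -0.053], 0, 0.03], [[0, 0.0236, -0.053], 0, 0.03], [[0, 0.0236, -0.025], 0, 0.03], [[0, 0.0236, -0.005], 0, 0.03], [[0, 0.0236, 0.007], 0, 0.03], [[0, 0.0236, 0.007], 0, 0.03]])

```text
time_s: 10.05
position: [0.4684, 0.1392, 0.2011]
tool_rot: [[-0.257, 0.737, 0.625], [0.966, 0.194, 0.169], [0.003, 0.647, -0.762]]
ft_force: [0.0, -0.5, -0.1]
grip_width: 0.0301
gripper_force: 0.0
```

Run:
```python
from h import *
s=env.observe(); p=np.array(s['position'])
print(hook(p),s['ft_force'],s['grip_width']); print(shift(p,world(.084,.203)),shift(p,world(.074,.194)))
v=grab('side'); save(v,'ap2.png',(200,150,300,250),4)
```

```text
[ 0.08342632  0.20111643 -0.00056889] [ 0.03030683 -0.54525767 -0.11229387] 0.030133558705223967
[ 0.0006  0.0016 -0.0011] [ 0.0002 -0.0118 -0.0007]
```

View pics/ap2.png

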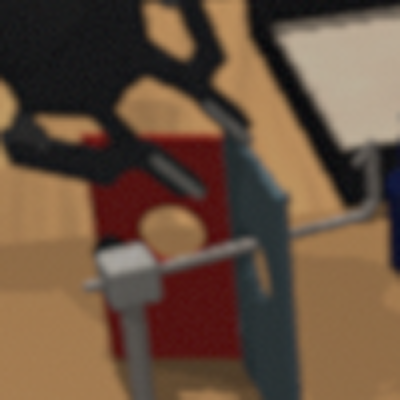

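Run:
```python
from h import *
v=grab('side')
f=lambda a,z,l=0:((proj(v,world(a,z,l))[0]-[200,150])*4).round()
for q in((.076,.228,0),(.076,.228,.05),(.076,.228,-.05),(.093,.216,0),(.070,.196,0),(.076,.178,0),(.145,.219,0),(0.0,.187,0)): print(q,f(*q))
t=grab('top'); np.save('t.npy',t['img']); print(proj(t,world(.145,.219)),proj(t,world(.076,.228)),proj(t,world(.083,.201)))
save(t,'t2.png',(235,245,335,355),5)
# deck blue pixels from side depth, hook frame
P=cloud(v).reshape(-1,3); H=cv2.cvtColor(v['img'],cv2.COLOR_RGB2HSV).reshape(-1,3)
m=(H[:,0]>85)&(H[:,0]<112)&(H[:,1]>35)&(P[:,2]>.05)&(abs(P[:,0]-.46)<.05)&(abs(P[:,1]-.135)<.07)
h=np.array([hook(p) for p in P[m]]); print(m.sum(),np.percentile(h,[3,50,97],axis=0))
A=np.c_[h[:,1],h[:,2],np.ones(len(h))]; print('a=',np.linalg.lstsq(A,h[:,0],rcond=None)[0])
```

```text
(0.076, 0.228, 0) [249. 157.]
(0.076, 0.228, 0.05) [216. 119.]
(0.076, 0.228, -0.05) [284. 197.]
(0.093, 0.216, 0) [280. 170.]
(0.07, 0.196, 0) [243. 212.]
(0.076, 0.178, 0) [256. 238.]
(0.145, 0.219, 0) [368. 144.]
(0.0, 0.187, 0) [120. 257.]
[[267.24549753 271.60529849]] [[276.934704   305.83440885]] [[276.85793917 302.53783412]]
618 [[ 0.07152432  0.0758228  -0.04968746]
 [ 0.07419974  0.147896   -0.01232806]
 [ 0.07750895  0.22820136  0.03575536]]
a= [-0.02004591  0.05899981  0.07776708]
```

View pics/t2.png

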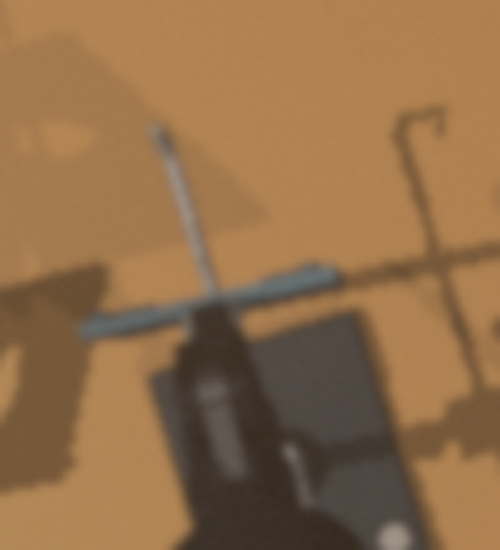

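The top view shows the fingers on the hook's line, with their ends at about (210,300) over the plate at (209,304). That is short of where the TCP reading puts them, so I'll measure the fingertips from depth.

Run:
```python
from h import *
s=env.observe(); p=np.array(s['position']); R=np.array(s['tool_rot'])
for n in('side','top'):
    v=grab(n); P=cloud(v).reshape(-1,3); H=cv2.cvtColor(v['img'],cv2.COLOR_RGB2HSV).reshape(-1,3)
    L=(P-p)@R
    m=(H[:,1]<90)&(H[:,2]<110)&(abs(L[:,0])<.02)&(abs(L[:,1])<.06)&(L[:,2]>-.1)&(L[:,2]<.03)&(P[:,2]>.19)
    Q=L[m]; print(n,len(Q))
    for lo in np.arange(-.1,.03,.01):
        k=Q[(Q[:,2]>=lo)&(Q[:,2]<lo+.01)]
        if len(k): print(round(lo,2),len(k),'y',np.round([k[:,1].min(),np.median(k[:,1]),k[:,1].max()],3),'x',np.round([k[:,0].min(),k[:,0].max()],3), np.round(np.median(H[m][(Q[:,2]>=lo)&(Q[:,2]<lo+.01)],0)))
```

```text
side 486
-0.1 111 y [-0.048 -0.021  0.049] x [-0.016  0.009] [105.  28.  26.]
-0.09 105 y [-0.045 -0.016  0.044] x [-0.018  0.008] [110.  29.  26.]
-0.08 37 y [-0.026 -0.015  0.028] x [-0.015 -0.005] [30. 16. 42.]
-0.07 51 y [-0.025 -0.014  0.028] x [-0.015 -0.005] [20. 18. 55.]
-0.06 52 y [-0.026 -0.014  0.027] x [-0.015 -0.004] [20. 16. 56.]
-0.05 31 y [-0.024 -0.013  0.023] x [-0.014 -0.004] [16. 23. 67.]
-0.04 2 y [-0.017 -0.017 -0.016] x [-0.011 -0.008] [ 6. 56. 62.]
-0.03 26 y [0.006 0.01  0.013] x [-0.019  0.019] [96. 50. 80.]
-0.02 28 y [-0.003  0.001  0.006] x [-0.019  0.017] [95. 52. 52.]
-0.01 23 y [-0.011 -0.007 -0.002] x [-0.018  0.02 ] [96. 51. 53.]
-0.0 13 y [-0.015 -0.013 -0.011] x [-0.02   0.014] [96. 52. 53.]
0.02 7 y [0.048 0.052 0.059] x [0.001 0.004] [15. 30. 90.]
top 105
-0.1 3 y [0.025 0.027 0.048] x [-0.013  0.003] [14. 85. 63.]
-0.09 15 y [0.019 0.046 0.05 ] x [-0.013  0.006] [14. 86. 66.]
-0.08 1 y [0.03 0.03 0.03] x [-0.011 -0.011] [14. 75. 68.]
-0.07 1 y [0.03 0.03 0.03] x [-0.006 -0.006] [14. 86. 65.]
-0.06 23 y [0.023 0.03  0.032] x [-0.009  0.008] [14. 74. 73.]
-0.05 27 y [-0.017  0.027  0.031] x [-0.011  0.011] [14. 53. 82.]
-0.04 7 y [0.02  0.024 0.025] x [-0.009  0.011] [ 19.  22. 101.]
-0.03 23 y [0.009 0.012 0.016] x [-0.02  0.02] [ 38.  10. 101.]
-0.02 3 y [-0.001  0.001  0.002] x [-0.018  0.015] [20. 19. 82.]
-0.0 2 y [-0.014 -0.014 -0.013] x [-0.019 -0.011] [18. 27. 80.]
```

Both cameras put the finger ends about 38 mm behind the reported TCP along the tool axis, and centred sideways. I'll go by the cameras and advance 33 mm.

drive_tool(series=[[[0, 0.001, 0.01], 0, 0.03], [[0, 0.001, 0.02], 0, 0.03], [[0, 0.001, 0.028], 0, 0.03], [[0, 0.001, 0.033], 0, 0.03], [[0, 0.001, 0.033], 0, 0.03]])

```text
time_s: 10.8
position: [0.4904, 0.1449, 0.1776]
tool_rot: [[-0.257, 0.736, 0.626], [0.966, 0.194, 0.169], [0.002, 0.649, -0.761]]
ft_force: [-0.1, 0.4, -0.3]
grip_width: 0.0303
gripper_force: 0.0
```

```bash
cat > chk.py <<'E'
from h import *
s=env.observe(); p=np.array(s['position']); R=np.array(s['tool_rot'])
print('tcp',hook(p),'F',np.round(s['ft_force'],1),'w',s['grip_width'],'g',s['gripper_force'],'t',s['time_s'],'tilt',np.degrees(np.arccos(-R[2,2])))
v=grab('side'); P=cloud(v).reshape(-1,3); H=cv2.cvtColor(v['img'],cv2.COLOR_RGB2HSV).reshape(-1,3)
L=(P-p)@R; near=(abs(L[:,0])<.06)&(abs(L[:,1])<.08)&(abs(L[:,2]+.03)<.19)&(P[:,2]>.03)
blue=near&(H[:,0]>85)&(H[:,0]<112)&(H[:,1]>40)&(abs(L[:,0])<.055)
B=L[blue]
if len(B)>50:
    c=np.median(B,0); B=B[np.linalg.norm(B-c,axis=1)<.1]
    print('deck n',len(B),'tool xyz 2/50/98%',np.round(np.percentile(B,[2,50,98],axis=0),4).tolist())
    q=B-B.mean(0); w,V=np.linalg.eigh(q.T@q); N=V[:,0]*np.sign(V[1,0]); print('normal in tool',np.round(N,3),'rms',np.sqrt(w[0]/len(B)))
E
python3 chk.py
```

```text
tcp [ 0.10621807  0.17761187 -0.00164105] F [-0.1  0.4 -0.3] w 0.03029073002266587 g 0.0 t 10.8 tilt 40.443005502458064
deck n 506 tool xyz 2/50/98% [[-0.0496, -0.0783, -0.0592], [-0.0132, -0.0352, -0.0107], [0.0372, 0.0105, 0.0436]]
normal in tool [-0.019  0.77   0.638] rms 0.005281854712702453
```

drive_tool(series=[[[0, -0.004, 0], 0, 0.024], [[0, -0.008, 0], 0, 0.018], [[0, -0.012, 0], 0, 0.012], [[0, -0.012, 0], 0, 0.006], [[0, -0.012, 0], 0, 0.0], [[0, -0.012, 0], 0, 0.0], [[0, -0.012, 0], 0, 0.0]], newtons=40)

```text
time_s: 11.55
position: [0.4815, 0.1425, 0.1707]
tool_rot: [[-0.257, 0.735, 0.628], [0.966, 0.194, 0.168], [0.002, 0.65, -0.76]]
ft_force: [-0.2, -0.4, -1.3]
grip_width: 0.0052
gripper_force: 41.7
```

```bash
python3 chk.py
python3 - <<'E'
from h import *
v=grab('side'); save(v,'gr2.png',(200,150,320,270),4)
E
```

```text
tcp [ 0.09693676  0.17072894 -0.00134594] F [-0.2 -0.4 -1.3] w 0.0051824001342431324 g 41.7193740606308 t 11.55 tilt 40.52529439493742
deck n 307 tool xyz 2/50/98% [[-0.0508, -0.0006, -0.065], [-0.0364, 0.0038, 0.0171], [0.0185, 0.0072, 0.075]]
normal in tool [ 0.008  1.    -0.016] rms 0.002696437723397832
```

View pics/gr2.png

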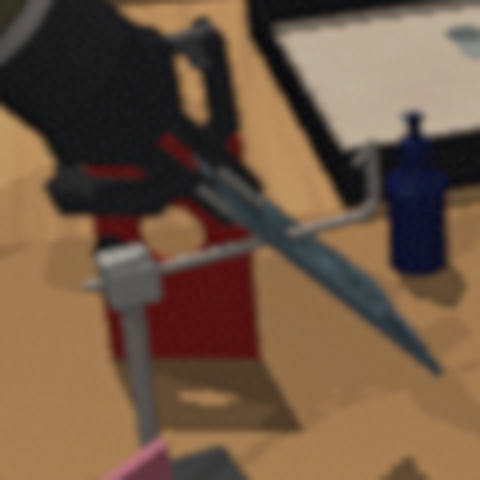

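The crop shows the deck pinched flat in the fingers and tipped to about 40°, hanging on the wire at about (280,235), with its lower end at (438,370). Next, where its opening sits in the tool frame.

Run:
```python
from h import *
s=env.observe(); p=np.array(s['position']); R=np.array(s['tool_rot'])
for n in('side','top'):
    v=grab(n); P=cloud(v).reshape(-1,3); H=cv2.cvtColor(v['img'],cv2.COLOR_RGB2HSV).reshape(-1,3); L=(P-p)@R
    m=(H[:,0]>82)&(H[:,0]<118)&(H[:,1]>35)&(abs(L[:,0])<.06)&(abs(L[:,1])<.015)&(abs(L[:,2]-.02)<.13)
    B=L[m]; print(n,len(B),np.round([np.percentile(B,k,axis=0) for k in(1,99)],4).tolist())
    if n=='top':
        # hole gap at x~0 strip
        k=B[abs(B[:,0]+0.012)<.004]; z=np.sort(k[:,2]); g=np.diff(z); i=g.argmax(); print('gap',z[i],z[i+1]); print(np.round(z*1000).astype(int).tolist())
```

```text
side 328 [[-0.0513, -0.004, -0.0976], [0.0216, 0.0074, 0.0813]]Traceback (most recent call last):
  File "<stdin>", line 6, in <module>
    return _quantile_unchecked(
        a, q, axis, out, overwrite_input, method, keepdims, weights)
    return _ureduce(a,
                    func=_quantile_ureduce_func,
    ...<5 lines>...
                    overwrite_input=overwrite_input,
                    method=method)
    r = func(a, **kwargs)
    result = _quantile(arr,
                       quantiles=q,
    ...<2 lines>...
                       out=out,
                       weights=wgt)
    slices_having_nans = np.isnan(arr[-1, ...])
                                  ~~~^^^^^^^^^
IndexError: index -1 is out of bounds for axis 0 with size 0
```

Run:
```python
from h import *
s=env.observe(); p=np.array(s['position']); R=np.array(s['tool_rot']); v=grab('side')
for z in(.07,.08,.09,.1,.105): print(z,((proj(v,p+R@[-.05,.004,z])[0]-[200,150])*4).round())
for z in(-.08,-.07,-.06): print(z,((proj(v,p+R@[-.05,.004,z])[0]-[200,150])*4).round(),((proj(v,p+R@[.05,.004,z])[0]-[200,150])*4).round())
for a,z in((.09,.175),(.1,.175)): print(a,((proj(v,world(a,z))[0]-[200,150])*4).round())
```

```text
0.07 [411. 342.]
0.08 [422. 351.]
0.09 [433. 360.]
0.1 [444. 368.]
0.105 [449. 372.]
-0.08 [228. 199.] [170. 118.]
-0.07 [241. 210.] [183. 129.]
-0.06 [254. 220.] [195. 139.]
0.09 [280. 237.]
0.1 [297. 232.]
```

Run:
```python
from h import *
from scipy.optimize import least_squares
s=env.observe(); p=np.array(s['position']); R=np.array(s['tool_rot']); v=grab('side')
im=cv2.resize(v['img'],None,fx=4,fy=4,interpolation=cv2.INTER_CUBIC)
H=cv2.cvtColor(im,cv2.COLOR_RGB2HSV); m=((H[...,0]>82)&(H[...,0]<118)&(H[...,1]>35)).astype(np.uint8); m[:,:900]=0;m[:,1290:]=0; m[:600]=0;m[1080:]=0
k,l,st,ce=cv2.connectedComponentsWithStats(m); i=1+st[1:,4].argmax(); c=max(cv2.findContours((l==i).astype(np.uint8),0,1)[0],key=cv2.contourArea)[:,0]
q=[c[(c@np.array(w)).argmax()] for w in([1,1],[1,0],[-1,-1],[-1,0],[0,-1])]; print(st[i],q)
for u in q[:2]:
    f=lambda z:proj(v,p+R@[-.05,z[1],z[0]])[0]-(u+.5)/4+.5
    print('rear corner z,y',least_squares(f,[.09,0],x_scale=.01,diff_step=1e-3).x)
B=[r for r in (u for u in q[2:])]
for u in B:
  for x in(-.05,.05):
    print(u,x,least_squares(lambda z:proj(v,p+R@[x,z[1],z[0]])[0]-(u+.5)/4+.5,[-.06,0],x_scale=.01,diff_step=1e-3).x)
```

```text
[1002  763  231  203 5227] [array([1232,  965], dtype=int32), array([1232,  965], dtype=int32), array([1008,  763], dtype=int32), array([1002,  777], dtype=int32), array([1008,  763], dtype=int32)]
rear corner z,y [0.0906251  0.00127673]
rear corner z,y [0.0906251  0.00127673]
[1008  763] -0.05 [-0.10388777  0.01239026]
[1008  763] 0.05 [-0.04504057 -0.00216267]
[1002  777] -0.05 [-0.10099052  0.00498122]
[1002  777] 0.05 [-0.04178898 -0.01047783]
[1008  763] -0.05 [-0.10388777  0.01239026]
[1008  763] 0.05 [-0.04504057 -0.00216267]
```

The wrist now carries the deck's weight (about 1 N). The rear edge sits at about +0.096 in tool z, so the opening's centre is near tool z = 0 and the wire is slightly above it. I'll compute the unhooking path.

Run:
```python
from h import *
p=np.array(env.observe()['position']); g=lambda Wa,Wz:world(Wa/1000-.0062,Wz/1000+.0053)
for w in((103,175),(125,175),(145,175),(145,190),(145,205),(145,222),(145,250)): print(w,shift(p,g(*w)))
```

```text
(103, 175) [ 0.0014  0.0061 -0.0074]
(125, 175) [0.0023 0.0228 0.0069]
(145, 175) [0.0031 0.0379 0.0199]
(145, 190) [0.0031 0.0477 0.0085]
(145, 205) [ 0.0031  0.0574 -0.0029]
(145, 222) [ 0.0032  0.0685 -0.0158]
(145, 250) [ 0.0032  0.0867 -0.0371]
```

drive_tool(series=[[[0.001, 0.003, -0.004], 0, 0.0], [[0.001, 0.006, -0.0075], 0, 0.0], [[0.002, 0.012, -0.002], 0, 0.0], [[0.002, 0.018, 0.0025], 0, 0.0], [[0.002, 0.023, 0.007], 0, 0.0], [[0.002, 0.023, 0.007], 0, 0.0]])

```text
time_s: 12.45
position: [0.5032, 0.1502, 0.1802]
tool_rot: [[-0.257, 0.735, 0.628], [0.966, 0.194, 0.168], [0.002, 0.65, -0.76]]
ft_force: [-0.2, -0.3, -1.2]
grip_width: 0.0054
gripper_force: 41.7
```

```bash
python3 chk.py
python3 - <<'E'
from h import *
p=np.array(env.observe()['position']); g=lambda Wa,Wz:world(Wa/1000-.0062,Wz/1000+.0053)
for w in((145,175),(145,190),(145,205),(145,222),(145,250)): print(w,shift(p,g(*w)))
v=grab('side'); save(v,'mid.png',(210,150,330,270),4)
E
```

```text
tcp [ 0.11995758  0.18018276 -0.00036574] F [-0.2 -0.3 -1.2] w 0.005393562546860998 g 41.687520146369934 t 12.45 tilt 40.52551227384966
deck n 283 tool xyz 2/50/98% [[-0.0507, 0.0, -0.0652], [-0.0349, 0.004, 0.0221], [0.0286, 0.0074, 0.0809]]
normal in tool [-0.014  1.    -0.014] rms 0.00172904052065378
(145, 175) [0.001  0.0149 0.0124]
(145, 190) [0.001  0.0247 0.001 ]
(145, 205) [ 0.0011  0.0344 -0.0104]
(145, 222) [ 0.0011  0.0454 -0.0233]
(145, 250) [ 0.0011  0.0636 -0.0446]
```

View pics/mid.png

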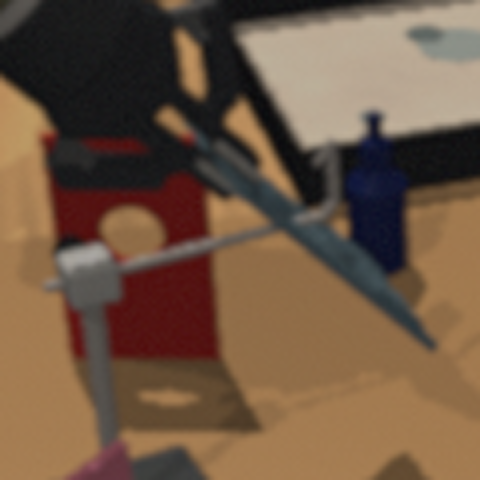

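The crop shows the deck about 20 mm short of the upturned end at (330,180), with the wire through its opening at (285,228). The force is only the deck's weight. I'll continue to the corner, then up the end in stages.

drive_tool(series=[[[0, 0.007, 0.006], 0, 0.0], [[0.001, 0.015, 0.0124], 0, 0.0], [[0.001, 0.015, 0.0124], 0, 0.0]])

```text
time_s: 12.85
position: [0.5223, 0.1562, 0.181]
tool_rot: [[-0.257, 0.734, 0.628], [0.966, 0.194, 0.168], [0.001, 0.651, -0.759]]
ft_force: [0.6, -0.3, -0.7]
grip_width: 0.0054
gripper_force: 41.7
```

drive_tool(series=[[[0, 0.003, -0.004], 0, 0.0], [[0, 0.0065, -0.0076], 0, 0.0], [[0, 0.0098, -0.0114], 0, 0.0], [[0, 0.0098, -0.0114], 0, 0.0]])

```text
time_s: 13.25
position: [0.5211, 0.1559, 0.1969]
tool_rot: [[-0.257, 0.734, 0.629], [0.966, 0.194, 0.168], [0.001, 0.651, -0.759]]
ft_force: [-1.1, -0.1, -1.1]
grip_width: 0.005
gripper_force: 41.7
```

drive_tool(series=[[[0, 0.0033, -0.0038], 0, 0.0], [[0, 0.0065, -0.0076], 0, 0.0], [[0, 0.0098, -0.0114], 0, 0.0], [[0, 0.0098, -0.0114], 0, 0.0]])

```text
time_s: 13.65
position: [0.5213, 0.1559, 0.2118]
tool_rot: [[-0.257, 0.734, 0.629], [0.966, 0.194, 0.168], [0.001, 0.651, -0.759]]
ft_force: [-1.3, 0.9, -0.4]
grip_width: 0.0052
gripper_force: 41.7
```

drive_tool(series=[[[0, 0.003, -0.004], 0, 0.0], [[0, 0.0065, -0.0076], 0, 0.0], [[0, 0.0098, -0.0114], 0, 0.0], [[0, 0.0098, -0.0114], 0, 0.0]])

```text
time_s: 14.05
position: [0.5213, 0.156, 0.2268]
tool_rot: [[-0.257, 0.734, 0.629], [0.966, 0.194, 0.168], [0.001, 0.651, -0.759]]
ft_force: [0.1, 0.0, -1.0]
grip_width: 0.0052
gripper_force: 41.7
```

drive_tool(series=[[[0, 0.003, -0.004], 0, 0.0], [[0, 0.0065, -0.0076], 0, 0.0], [[0, 0.0098, -0.0114], 0, 0.0], [[0, 0.013, -0.0152], 0, 0.0], [[0, 0.0195, -0.023], 0, 0.0], [[0, 0.0195, -0.023], 0, 0.0]])

```text
time_s: 14.65
position: [0.5214, 0.1559, 0.2575]
tool_rot: [[-0.257, 0.733, 0.63], [0.966, 0.194, 0.168], [0.001, 0.652, -0.758]]
ft_force: [0.0, 0.0, -1.0]
grip_width: 0.0052
gripper_force: 41.7
```

```bash
python3 chk.py
```

```text
tcp [ 0.13900353  0.25752067 -0.0003819 ] F [ 0.  0. -1.] w 0.0051842697251262455 g 41.74265921115875 t 14.65 tilt 40.67716413029858
deck n 222 tool xyz 2/50/98% [[-0.051, -0.0019, -0.065], [-0.0461, 0.0029, 0.0238], [0.018, 0.0071, 0.0797]]
normal in tool [-0.019  1.    -0.021] rms 0.0022823039738796825
```

The deck is off the hook, with no contact force felt at any stage. Next I'll lift clear and retreat toward the base. There I'll use the inner joint limits to bring the tool back to vertical.

drive_tool(series=[[[0, 0.03, -0.035], 0, 0.0], [[0, 0.06, -0.07], 0, 0.0], [[0, 0.092, -0.106], 0, 0.0], [[0, 0.064, -0.13], 0, 0.0], [[0, 0.036, -0.154], 0, 0.0], [[0, 0.008, -0.178], 0, 0.0], [[0, -0.02, -0.202], 0, 0.0], [[0, -0.048, -0.226], 0, 0.0], [[0, -0.048, -0.226], 0, 0.0]])

```text
time_s: 15.6
position: [0.3416, 0.1072, 0.3969]
tool_rot: [[-0.252, 0.734, 0.631], [0.968, 0.191, 0.164], [-0.001, 0.652, -0.758]]
ft_force: [0.1, -0.0, -1.7]
grip_width: 0.0052
gripper_force: 41.7
```

```bash
python3 chk.py; python3 -c "
from h import *
s=env.observe();print(s['q'],s['position'])"
```

```text
tcp [-0.04712928  0.3968745   0.0064391 ] F [ 0.1 -0.  -1.7] w 0.005247861402844683 g 41.698769330978394 t 15.6 tilt 40.67694001836725
deck n 508 tool xyz 2/50/98% [[-0.0509, -0.001, -0.0637], [-0.0365, 0.0026, 0.0154], [0.0253, 0.0061, 0.0793]]
normal in tool [-0.001  1.    -0.008] rms 0.0018531532229616842
[-23.577359   -27.03985145  98.97819642  24.59782406  75.41666975
 -37.39466624] [0.34303543 0.10736449 0.39692579]
```

The arm's limits are what set the tilt, so I'll fit a small kinematic model from the recorded joint and pose readings to find where pushing on a limit takes the tilt back.

```bash
cat > kin.py <<'E'
import numpy as np
from scipy.spatial.transform import Rotation as Ro
from scipy.optimize import least_squares
S=[([-86.477,21.807,74.336,0,83.858,-12.336],[.15027,-.52875,.19506]),
([5.7896,42.506,12.722,.29889,123.183,-8.8978],[.70229,.19060,.34842]),
([5.45267,40.1005,12.6795,.63445,123.976,-9.03869],[.68959,.18656,.37839]),
([6.38648,51.89979,12.71373,5.79222,75.12468,-7.89623],[.95033,.25338,.29642]),
([-11.60144,-16.56554,99.78385,19.4693,60.59714,-30.46878],[.41182,.1223,.36191]),
([-11.43364,-12.12918,113.78359,24.58243,44.12256,-38.75929],[.4112,.1234,.25915]),
([-6.02681,-.93004,114.69926,27.38349,30.62532,-40.19689],[.4653,.1381,.20841]),
([-23.577359,-27.03985,98.97820,24.59782,75.41667,-37.39467],[.34304,.10736,.39693])]
lo=np.array([-178.18,-50.72,12.68,-81.47,9.98,-165.26]);hi=np.array([178.18,133.34,142.11,261.47,163.14,165.26])
E4=lambda ax,a:Ro.from_euler(ax,a,degrees=True).as_matrix()
def chain(q):
    R1=E4('z',q[0]);R2=R1@E4('y',q[1]);R3=R2@E4('y',q[2]);R4=R3@E4('z',q[3]);R5=R4@E4('y',q[4]);R6=R5@E4('z',q[5]); return R1,R2,R3,R5,R6
def J(q):
    R1,R2,R3,R5,R6=chain(q)
    return np.c_[[0,0,1],R1[:,0],R1[:,1],R2[:,2],R3[:,0],R3[:,2],R5[:,0],R5[:,1],R5[:,2]]
A=np.vstack([J(q) for q,_ in S]); b=np.hstack([p for _,p in S])
P,res,rk,_=np.linalg.lstsq(A,b,rcond=1e-4)
C=np.eye(3)
def fk(q): return J(q)@P, chain(q)[4]@C
if __name__=='__main__':
    print(np.round(P,4),rk,np.abs(A@P-b).max()); print(np.round(chain(S[0][0])[4],3)); print(np.round(chain(S[7][0])[4],3))
E
python3 kin.py
```

```text
[ 1.306e-01 -4.000e-04  1.164e-01  5.369e-01  1.036e-01  3.512e-01
  1.000e-04  1.100e-03  2.934e-01] 9 0.00016718795084008642
[[-0.273  0.962 -0.   ]
 [ 0.962  0.273  0.   ]
 [ 0.     0.    -1.   ]]
[[-0.734 -0.252  0.631]
 [-0.191  0.968  0.164]
 [-0.652 -0.    -0.759]]
```

The model fits to 0.2 mm. Now I'll simulate the limit pushes, calibrated on the outward tilt seen (1.45° per call), to find one that removes the tilt.

```bash
cat > sim.py <<'E'
from kin import *
def tilt(R): return np.degrees(np.arccos(-R[2,2]))
def ik(q,p,R,w):
    f=lambda x:np.r_[(fk(x)[0]-p),w*Ro.from_matrix(R@fk(x)[1].T).as_rotvec()]
    return least_squares(f,np.clip(q,lo+.001,hi-.001),bounds=(lo,hi),x_scale=30,xtol=1e-10,ftol=1e-10,diff_step=1e-5).x
def push(q,dr,n,w,L=.05):
    for i in range(n):
        p,R=fk(q); q=ik(q,p+L*np.array(dr)/np.linalg.norm(dr),R,w)
    return q
if __name__=='__main__':
    u=np.array([.966,.26,0]);Z=np.array([0,0,1.])
    q0=np.array(S[2][0])
    for w in(.3,.5,.7,1.): print('cal',w,tilt(fk(q0)[1]),tilt(fk(push(q0,u+.4*Z,4,w))[1]))
E
python3 sim.py
```

```text
cal 0.3 3.284736159538486 21.71008927640221
cal 0.5 3.284736159538486 12.35415244833218
cal 0.7 3.284736159538486 8.3718354200973
cal 1.0 3.284736159538486 5.905664718991653
```

```bash
cat > s2.py <<'E'
from sim import *
u=np.array([.966,.26,0]);Z=np.array([0,0,1.]); w=.65
q0=np.array(S[7][0]); p0,R0=fk(q0)
for (r,z) in((.15,.5),(.1,.5),(.2,.45),(.1,.6),(.2,.55),(.25,.4)):
    tgt=np.array([*(u[:2]*r/np.hypot(*u[:2])),z]); q=q0.copy()
    for k in range(1,9): q=ik(q,p0+(tgt-p0)*k/8,R0,w)
    print((r,z),'q',np.round(q,1),'err',np.round(np.linalg.norm(fk(q)[0]-tgt),3),'T',round(tilt(fk(q)[1]),1))
    for dd in((-.5,-.87),(-1,-.3),(-1,0),(-.9,.3),(-.3,-1)):
        qq=push(q,u*dd[0]+Z*dd[1],10,w); p,R=fk(qq); print('   ',dd,'T10',round(tilt(R),1),np.round(p,3),np.round(qq))
E
python3 s2.py
```

```text
(0.15, 0.5) q [103.1 -37.7  85.2 -50.8 119.   57.3] err 0.068 T 42.7
    (-0.5, -0.87) T10 42.4 [-0.163 -0.029  0.073] [173.  22. 119. -14.  80. 165.]
    (-1, -0.3) T10 31.9 [-0.214 -0.057  0.583] [ 33. -51.  43. -23. 155.  -5.]
    (-1, 0) T10 39.1 [-0.284 -0.086  0.606] [ 30. -51.  26. -38. 163. -25.]
    (-0.9, 0.3) T10 44.1 [-0.292 -0.092  0.623] [ 29. -50.  20. -41. 163. -29.]
    (-0.3, -1) T10 41.9 [-0.066  0.     0.045] [163.  22. 137. -22.  61. 165.]
(0.1, 0.5) q [104.2 -37.5  84.4 -50.2 120.7  58.1] err 0.023 T 41.4
    (-0.5, -0.87) T10 41.1 [-0.167 -0.032  0.072] [173.  22. 118. -13.  79. 165.]
    (-1, -0.3) T10 41.0 [-0.387 -0.059  0.356] [178.  23.  58. -14. 138. 157.]
    (-1, 0) T10 38.2 [-0.281 -0.089  0.603] [ 30. -51.  27. -39. 163. -25.]
    (-0.9, 0.3) T10 43.1 [-0.293 -0.095  0.617] [ 29. -50.  21. -42. 163. -30.]
    (-0.3, -1) T10 40.7 [-0.069 -0.004  0.042] [163.  22. 137. -22.  60. 165.]
(0.2, 0.45) q [-43.  -39.3  91.4  30.8 101.4 -43.4] err 0.095 T 38.2
    (-0.5, -0.87) T10 34.6 [0.05  0.099 0.117] [ 28. -51. 142. -13.  56.  18.]
    (-1, -0.3) T10 30.2
[... 957 characters left out ...]
3. -14. 128.   7.]
    (-1, 0) T10 36.0 [-0.195  0.039  0.593] [ 17. -51.  45.  -9. 149.  -6.]
    (-0.9, 0.3) T10 37.7 [-0.182  0.048  0.702] [ 15. -35.  14. -16. 163. -14.]
    (-0.3, -1) T10 36.0 [0.14  0.153 0.121] [-17. -51. 142.  17.  56. -35.]
(0.25, 0.4) q [-73.6 -41.2 100.1  43.  112.5 -68. ] err 0.052 T 39.1
    (-0.5, -0.87) T10 29.3 [0.246 0.094 0.11 ] [-41. -25. 142.  31.  49. -73.]
    (-1, -0.3) T10 31.0 [0.05  0.101 0.257] [ 27. -51. 118. -10.  83.  12.]
    (-1, 0) T10 31.3 [0.02  0.1   0.402] [ 18. -51.  94.  -6. 105.   2.]
    (-0.9, 0.3) T10 31.3 [0.046 0.111 0.558] [ 16. -39.  67.  -5. 120.  -1.]
    (-0.3, -1) T10 30.3 [0.312 0.096 0.073] [-21.   1. 142.  56.  20. -86.]
```

The sim points to a cleaner block. The wrist can't come closer than about 0.116 m to the base axis, so pushing the tool radially inward there should bring it back to vertical. I'll simulate that.

```bash
cat > s3.py <<'E'
from sim import *
w=.65; q=np.array(S[7][0]); p0,R0=fk(q); u=np.r_[R0[:2,2],0]; u/=np.linalg.norm(u)
for dz in(.06,.12):
  q=np.array(S[7][0])
  tgt=p0+np.array([-.03,-.028,dz])
  for k in range(1,7): q=ik(q,p0+(tgt-p0)*k/6,R0,w)
  print('start',np.round(q,1),np.round(fk(q)[0]-tgt,3))
  for i in range(34):
    p,R=fk(q); Wr=p-.2934*R[:,2]
    q=ik(q,p-.05*u,R,w)
    if i%4==0 or i>30: print(i,'T',round(tilt(R),1),'tz',np.round(R[:,2],3),'p',np.round(p,3),'wr',np.round(Wr,3),np.round(q,0))
E
python3 s3.py
```

```text
start [-49.2 -32.9  91.   36.3  99.  -50.5] [ 0.  0. -0.]
0 T 40.7 tz [ 0.631  0.164 -0.759] p [0.313 0.079 0.457] wr [0.128 0.031 0.68 ] [-77. -39.  91.  47. 119. -64.]
4 T 35.6 tz [ 0.56   0.158 -0.814] p [0.281 0.054 0.457] wr [0.117 0.007 0.696] [-96. -38.  88.  47. 134. -78.]
8 T 32.7 tz [ 0.502  0.2   -0.841] p [ 0.195 -0.049  0.457] wr [ 0.048 -0.107  0.704] [-154.  -33.   87.    6.  159. -165.]
12 T 32.7 tz [ 0.496  0.214 -0.842] p [ 0.021 -0.135  0.458] wr [-0.125 -0.197  0.705] [-152.  -12.   78.    4.  147. -165.]
16 T 32.7 tz [ 0.496  0.214 -0.841] p [-0.154 -0.222  0.461] wr [-0.299 -0.285  0.708] [-153.    9.   57.    3.  146. -165.]
20 T 32.8 tz [ 0.502  0.204 -0.841] p [-0.336 -0.297  0.464] wr [-0.484 -0.356  0.71 ] [-156.   34.   19.    4.  160. -165.]
24 T 31.7 tz [ 0.5    0.164 -0.85 ] p [-0.457 -0.325  0.406] wr [-0.604 -0.373  0.656] [-159.   43.   13.    6.  155. -165.]
28 T 29.3 tz [ 0.478  0.106 -0.872] p [-0.527 -0.332  0.324] wr [-0.667 -0.363  0.58 ] [-161.   49.   13.    7.  147. -165.]
31 T 27.0 tz [ 0.45   0.064 -0.891] p [-0.571 -0.335  0.269] wr [-0.7
[... 1011 characters left out ...]
287  0.51 ] wr [-0.485 -0.343  0.758] [-157.   32.   17.    6.  163. -165.]
24 T 30.9 tz [ 0.493  0.141 -0.859] p [-0.447 -0.313  0.429] wr [-0.592 -0.354  0.681] [-160.   41.   13.    8.  156. -165.]
28 T 28.7 tz [ 0.473  0.083 -0.877] p [-0.521 -0.324  0.345] wr [-0.659 -0.348  0.602] [-162.   47.   13.    9.  148. -165.]
31 T 26.6 tz [ 0.445  0.04  -0.894] p [-0.567 -0.329  0.288] wr [-0.698 -0.341  0.55 ] [-163.   51.   13.    9.  141. -165.]
32 T 25.8 tz [ 0.434  0.026 -0.901] p [-0.581 -0.33   0.27 ] wr [-0.708 -0.338  0.534] [-164.   52.   13.   10.  139. -165.]
33 T 24.9 tz [ 0.421  0.012 -0.907] p [-0.595 -0.332  0.253] wr [-0.718 -0.335  0.519] [-164.   53.   13.   10.  137. -165.]
```

```bash
cat > s4.py <<'E'
from sim import *
w=.65
for lim in(99,9.5):
  q=np.array(S[7][0]); p0,R0=fk(q); u=np.r_[R0[:2,2],0]; u/=np.linalg.norm(u); v=np.array([-u[1],u[0],0])
  tgt=p0+np.array([-.028,-.026,.1])
  for k in range(1,7): q=ik(q,p0+(tgt-p0)*k/6,R0,w)
  for i in range(45):
    p,R=fk(q); Wr=p-.2934*R[:,2]; lat=Wr@v
    qn=ik(q,p-.045*u-1.0*lat*v,R,w); st=np.abs(qn-q).max()
    q=q+(qn-q)*min(1,lim/st)
    if i%4==0: print(i,'T',round(tilt(R),1),'p',np.round(p,3),'rho',round(np.hypot(*Wr[:2]),3),'lat',round(lat,4),np.round(q,0))
E
python3 s4.py
```

```text
0 T 40.7 p [0.315 0.081 0.497] rho 0.134 lat -0.0008 [-76. -37.  84.  49. 122. -59.]
4 T 36.1 p [0.281 0.073 0.497] rho 0.117 lat -0.0003 [-76. -37.  81.  45. 126. -60.]
8 T 30.9 p [0.259 0.068 0.497] rho 0.117 lat -0.0002 [-76. -36.  79.  40. 130. -62.]
12 T 25.4 p [0.235 0.062 0.498] rho 0.117 lat -0.0002 [-76. -35.  76.  34. 134. -65.]
16 T 19.8 p [0.209 0.055 0.498] rho 0.117 lat -0.0001 [-76. -34.  74.  27. 137. -69.]
20 T 14.0 p [0.182 0.048 0.498] rho 0.117 lat -0.0001 [-75. -34.  73.  20. 140. -75.]
24 T 8.1 p [0.153 0.041 0.498] rho 0.117 lat -0.0 [-75. -34.  72.  11. 141. -82.]
28 T 2.2 p [0.124 0.033 0.498] rho 0.117 lat -0.0 [-75. -34.  72.   1. 142. -89.]
32 T 3.8 p [0.095 0.026 0.498] rho 0.118 lat 0.0 [-75. -34.  72.  -9. 142. -97.]
36 T 9.7 p [0.066 0.018 0.498] rho 0.117 lat 0.0 [ -75.  -34.   73.  -18.  140. -104.]
40 T 15.5 p [0.037 0.011 0.498] rho 0.117 lat 0.0 [ -75.  -34.   74.  -26.  138. -110.]
44 T 21.3 p [0.01  0.004 0.498] rho 0.117 lat 0.0001 [ -75.  -35.   76.  -33.  135. -114.]
0 T 40.7 p [0.315 0.081 0.497] rho 0.134 lat -0.0008 [-56. -33.  84.  40. 10
[... 247 characters left out ...]
.  36. 133. -64.]
16 T 21.2 p [0.216 0.058 0.498] rho 0.117 lat -0.0001 [-76. -35.  75.  29. 136. -68.]
20 T 15.4 p [0.189 0.051 0.498] rho 0.117 lat -0.0001 [-75. -34.  73.  22. 139. -73.]
24 T 9.6 p [0.16  0.044 0.499] rho 0.117 lat -0.0 [-75. -34.  72.  13. 141. -79.]
28 T 3.7 p [0.131 0.036 0.499] rho 0.117 lat -0.0 [-75. -34.  71.   4. 142. -87.]
32 T 2.3 p [0.102 0.028 0.499] rho 0.118 lat 0.0 [-75. -34.  71.  -6. 142. -94.]
36 T 8.2 p [0.073 0.021 0.499] rho 0.117 lat 0.0 [ -75.  -34.   72.  -16.  141. -102.]
40 T 14.1 p [0.044 0.013 0.499] rho 0.117 lat 0.0 [ -75.  -34.   73.  -24.  139. -108.]
44 T 19.9 p [0.017 0.006 0.499] rho 0.117 lat 0.0001 [ -75.  -35.   75.  -31.  136. -113.]
```

Simulated, that gives a steady 1.45° per call toward vertical with a small sideways correction. Moving to the start point.

drive_tool(series=[[[-0.0045, 0.01, -0.0245], 0, 0.0], [[-0.009, 0.02, -0.049], 0, 0.0], [[-0.0135, 0.03, -0.0735], 0, 0.0], [[-0.018, 0.04, -0.098], 0, 0.0], [[-0.018, 0.04, -0.098], 0, 0.0], [[-0.018, 0.04, -0.098], 0, 0.0]])

```text
time_s: 16.25
position: [0.3169, 0.0817, 0.4963]
tool_rot: [[-0.255, 0.736, 0.627], [0.967, 0.192, 0.168], [0.003, 0.649, -0.76]]
ft_force: [-1.2, 0.2, -1.4]
grip_width: 0.0052
gripper_force: 41.7
```

```bash
cat > st.py <<'E'
from h import *
s=env.observe(); p=np.array(s['position']);R=np.array(s['tool_rot']); W=p-.2934*R[:,2]; az=np.degrees(np.arctan2(R[1,2],R[0,2]))
l=W[:2]@[-np.sin(np.radians(14.6)),np.cos(np.radians(14.6))]
T=np.degrees(np.arccos(-R[2,2])); print('q',np.round(s['q'],1),'p',np.round(p,3),'rho',np.hypot(*W[:2]),'lat',l,'T',T,'az',az,'F',np.round(s['ft_force'],1),'grip',s['grip_width'],'t',s['time_s'],'yaz',np.degrees(np.arctan2(R[1,1],R[0,1])))
E
python3 st.py
```

```text
q [-45.4 -30.5  83.9  35.2 101.3 -45.1] p [0.317 0.082 0.496] rho 0.13677068284080693 lat -0.00220136653984264 T 40.49750428968497 az 15.016085235549415 F [-1.2  0.2 -1.4] grip 0.005226105409103508 t 16.25 yaz 14.647179169766519
```

drive_tool(series=[[[0.002, -0.034, -0.029], 0, 0.0], [[0.002, -0.034, -0.029], 0, 0.0]])

```text
time_s: 16.45
position: [0.2995, 0.073, 0.4879]
tool_rot: [[-0.282, 0.74, 0.61], [0.959, 0.234, 0.159], [-0.026, 0.63, -0.776]]
ft_force: [-0.1, -0.6, -1.6]
grip_width: 0.005
gripper_force: 41.7
```

drive_tool(series=[[[0, -0.034, -0.029], 0, 0.0]])

```text
time_s: 16.55
position: [0.2915, 0.0556, 0.4778]
tool_rot: [[-0.296, 0.759, 0.581], [0.955, 0.258, 0.149], [-0.036, 0.599, -0.8]]
ft_force: [0.4, 0.2, -1.4]
grip_width: 0.0052
gripper_force: 41.7
```

drive_tool(series=[[[0, -0.034, -0.029], 0, 0.0]])

```text
time_s: 16.65
position: [0.2841, 0.0368, 0.4699]
tool_rot: [[-0.3, 0.775, 0.556], [0.953, 0.262, 0.151], [-0.029, 0.575, -0.817]]
ft_force: [0.8, 0.7, -0.6]
grip_width: 0.0055
gripper_force: 41.7
```

```bash
python3 st.py
```

```text
q [-79.  -34.9  86.2  43.2 123.  -70.8] p [0.284 0.037 0.47 ] rho 0.1212589943147713 lat -0.03766843558848524 T 35.1670104484091 az 15.170037073323703 F [ 0.8  0.7 -0.6] grip 0.00546440746492109 t 16.65 yaz 18.645553686417372
```

drive_tool(series=[[[0.035, -0.02, -0.014], 0, 0.0]])

```text
time_s: 16.75
position: [0.2834, 0.0334, 0.4613]
tool_rot: [[-0.251, 0.798, 0.548], [0.967, 0.227, 0.112], [-0.035, 0.558, -0.829]]
ft_force: [1.5, -2.3, -1.6]
grip_width: 0.0054
gripper_force: 41.7
```

drive_tool(series=[[[0.02, -0.03, -0.02], 0, 0.0]])

```text
time_s: 16.85
position: [0.2712, 0.0503, 0.4497]
tool_rot: [[-0.338, 0.788, 0.515], [0.94, 0.312, 0.14], [-0.05, 0.531, -0.846]]
ft_force: [0.1, 0.4, -1.1]
grip_width: 0.0052
gripper_force: 41.7
```

```bash
python3 st.py
```

```text
q [-72.6 -35.8  88.3  38.  119.9 -71.6] p [0.271 0.05  0.45 ] rho 0.12045321533568869 lat -0.021300046453708105 T 32.24475792996871 az 15.190957611279773 F [ 0.1  0.4 -1.1] grip 0.0051505680781102426 t 16.85 yaz 21.578137443066584
```

drive_tool(series=[[[0.025, -0.03, -0.028], 0, 0.0]])

```text
time_s: 16.95
position: [0.2638, 0.0408, 0.4432]
tool_rot: [[-0.351, 0.796, 0.493], [0.936, 0.315, 0.158], [-0.03, 0.517, -0.856]]
ft_force: [-0.3, -0.5, -1.7]
grip_width: 0.0051
gripper_force: 41.7
```

drive_tool(series=[[[0.012, -0.033, -0.028], 0, 0.0]])

```text
time_s: 17.05
position: [0.259, 0.0219, 0.4406]
tool_rot: [[-0.347, 0.802, 0.486], [0.938, 0.305, 0.166], [-0.015, 0.513, -0.858]]
ft_force: [0.6, -0.7, -1.4]
grip_width: 0.0052
gripper_force: 41.7
```

```bash
python3 st.py
```

```text
q [-92.2 -36.5  89.2  40.  131.8 -86.7] p [0.259 0.022 0.441] rho 0.11947852105059745 lat -0.0552449911915125 T 30.891753588190152 az 18.846795607657644 F [ 0.6 -0.7 -1.4] grip 0.005168567432711915 t 17.05 yaz 20.850056066841187
```

It slips sideways around the cylinder. I'll re-centre, then push with tighter feedback.

drive_tool(series=[[[0.03, 0.01, 0.006], 3, 0.0], [[0.055, 0.01, 0.006], 6, 0.0], [[0.055, 0.01, 0.006], 6, 0.0], [[0.055, 0.01, 0.006], 6, 0.0]])

```text
time_s: 17.45
position: [0.2552, 0.0791, 0.44]
tool_rot: [[-0.262, 0.835, 0.484], [0.964, 0.207, 0.165], [0.038, 0.51, -0.86]]
ft_force: [-0.6, 0.8, -1.1]
grip_width: 0.0052
gripper_force: 41.6
```

```bash
python3 st.py
```

```text
q [-74.6 -38.7  89.4  38.3 124.7 -65.6] p [0.255 0.079 0.44 ] rho 0.117398495604301 lat 0.0011992267497509446 T 30.72667646403775 az 18.812444292135776 F [-0.6  0.8 -1.1] grip 0.005166019242225602 t 17.45 yaz 13.902276473967333
```

drive_tool(series=[[[0.003, -0.039, -0.024], 0, 0.0]])

```text
time_s: 17.55
position: [0.2577, 0.0553, 0.4263]
tool_rot: [[-0.274, 0.845, 0.459], [0.961, 0.233, 0.146], [0.017, 0.481, -0.876]]
ft_force: [-1.7, -2.4, -0.2]
grip_width: 0.0049
gripper_force: 41.6
```

drive_tool(series=[[[0.003, -0.039, -0.024], 0, 0.0]])

```text
time_s: 17.65
position: [0.255, 0.053, 0.4206]
tool_rot: [[-0.343, 0.827, 0.446], [0.939, 0.288, 0.188], [0.027, 0.483, -0.875]]
ft_force: [0.4, 0.5, 0.0]
grip_width: 0.0054
gripper_force: 41.6
```

```bash
python3 st.py
```

```text
q [-71.8 -35.1  91.6  34.2 121.1 -72.8] p [0.255 0.053 0.421] rho 0.12428456112136463 lat -0.033394464334589063 T 28.93143690117223 az 22.874901475464576 F [0.4 0.5 0. ] grip 0.005418136232549242 t 17.65 yaz 19.191038292960727
```

Pushing there is erratic. The stable outward-stretch effect, used on the opposite side at azimuth about 203°, would remove the tilt predictably. I'll check what the cameras see there and simulate it.

```bash
cat > s5.py <<'E'
from h import *
from sim import *
for n in('side','top'):
    v=grab(n); P=cloud(v).reshape(-1,3); print(n,'xmin',P[v['depth'].ravel()>0].min(0))
    m=(P[:,0]<-.05)&(P[:,2]>.05)&(np.hypot(P[:,0],P[:,1])>.35)&(v['depth'].ravel()>0); Q=P[m]
    for lo_ in np.arange(-1.5,1.5,.25):
        k=Q[(Q[:,1]>=lo_)&(Q[:,1]<lo_+.25)]
        if len(k): print('  y',lo_,len(k),np.round(k.min(0),2),np.round(k.max(0),2))
q=np.array(env.observe()['q']); q[4:]=q[4:]
import kin
Cm=np.array([[0,-1,0],[1,0,0],[0,0,1.]])
p,R=fk(q); w=.65; az=np.arctan2(R[1,2],R[0,2])+np.pi; u=np.array([np.cos(az),np.sin(az),0])
# waypoints: turn +95 about tool z in place while going round
az0=np.arctan2(p[1],p[0])
def go(q,p1,turn,n):
    p0,R0=fk(q)
    for k in range(1,n+1):
        q=ik(q,p0+(p1-p0)*k/n,R0@E4('z',turn*k/n),w)
    return q
pol=lambda a,r,z:np.array([r*np.cos(np.radians(a)),r*np.sin(np.radians(a)),z])
for a,r,z,t in((-10,.45,.45,0),(-50,.5,.45,45),(-90,.5,.45,45),(-130,.5,.45,0),(-157,.55,.45,0),(-157,.70,.38,0)):
    q=go(q,pol(a,r,z),t,8); p,R=fk(q); print((a,r,z),'q',np.round(q,1),'T',round(tilt(R),1),np.round(p-pol(a,r,z),3),'chain x az',np.degrees(np.arctan2(R[1,1],R[0,1])))
for i in range(26):
    q=ik(q,fk(q)[0]+.05*(u+.4*np.array([0,0,1]))/1.077,fk(q)[1],w)
    if i%5==0: p,R=fk(q); print(i,np.round(q,1),'T',round(tilt(R),1),np.round(p,3),np.round(R[:,2],3))
E
python3 s5.py
```

```text
side xmin [-1.10935741 -0.44594974 -0.77220523]
  y 0.75 764 [-0.27  0.83  0.05] [-0.25  0.91  0.41]
top xmin [ 0.05473916 -1.23730713 -0.77512443]
(-10, 0.45, 0.45) q [-42.9  -5.2  72.4  25.9  98.  -52.4] T 29.0 [-0.  0. -0.] chain x az 107.04100672740401
(-50, 0.5, 0.45) q [-80.9  10.2  56.   31.9 116.1 -38.7] T 29.0 [ 0.  0. -0.] chain x az 65.37780858378376
(-90, 0.5, 0.45) q [-115.6   21.4   40.3   29.1  136.2  -24.1] T 29.0 [ 0.  0. -0.] chain x az 16.004515747070503
(-130, 0.5, 0.45) q [-147.2   30.    26.    12.7  151.8  -64. ] T 29.0 [ 0.  0. -0.] chain x az 16.00451582140267
(-157, 0.55, 0.45) q [-167.5   38.    12.7  -10.   157.5 -102.3] T 28.7 [ 0.012  0.005 -0.011] chain x az 16.01508201264303
(-157, 0.7, 0.38) q [-166.4   46.4   12.7   -5.5  147.4  -96.9] T 26.8 [ 0.074  0.031 -0.049] chain x az 16.090166076878322
0 [-166.6   46.6   12.7   -5.1  146.2  -96.7] T 25.8 [-0.577 -0.244  0.325] [ 0.409  0.148 -0.901]
5 [-167.    47.7   12.7   -3.3  139.8  -95.6] T 20.3 [-0.611 -0.25   0.301] [ 0.328  0.113 -0.938]
10 [-167.3   48.4   12.7   -1.6  132.9  -94.7] T 14.1 [-0.646 -0.259  0.281] [ 0.233  0.073 -0.97 ]
15 [-1.676e+02  4.910e+01  1.270e+01 -1.000e-01  1.256e+02 -9.400e+01] T 7.3 [-0.684 -0.27   0.266] [ 0.124  0.029 -0.992]
20 [-167.7   49.7   12.7    1.2  117.7  -93.4] T 1.1 [-0.724 -0.283  0.256] [ 0.006 -0.018 -1.   ]
25 [-167.8   50.4   12.7    2.4  109.4  -93. ] T 7.9 [-0.766 -0.297  0.249] [-0.12  -0.067 -0.991]
```

```bash
cat > s6.py <<'E'
from h import *
E4=lambda a:cv2.Rodrigues(np.array([0,0,np.radians(a)]))[0]
s=env.observe(); p=np.array(s['position']); R=np.array(s['tool_rot'])
pol=lambda a,r,z:np.array([r*np.cos(np.radians(a)),r*np.sin(np.radians(a)),z])
for a,r,z,t in((-10,.45,.42,0),(-50,.48,.40,45),(-90,.48,.38,45),(-130,.48,.38,0),(-157,.5,.38,0)):
    b=pol(a,r,z); print((a,r,z),'shift',np.round((b-p)@R,3),'turn',t,'dist',round(np.linalg.norm(b-p),3)); p=b; R=R@E4(t)
E
python3 s6.py
```

```text
(-10, 0.45, 0.42) shift [-0.167  0.128  0.065] turn 0 dist 0.22
(-50, 0.48, 0.4) shift [-0.238 -0.193 -0.093] turn 45 dist 0.32
(-90, 0.48, 0.38) shift [-0.222 -0.197 -0.142] turn 45 dist 0.329
(-130, 0.48, 0.38) shift [-0.233 -0.198 -0.121] turn 0 dist 0.328
(-157, 0.5, 0.38) shift [-0.086 -0.209 -0.04 ] turn 0 dist 0.23
```

drive_tool(series=[[[-0.033, 0.026, 0.013], 0, 0.0], [[-0.067, 0.051, 0.026], 0, 0.0], [[-0.1, 0.077, 0.039], 0, 0.0], [[-0.134, 0.102, 0.052], 0, 0.0], [[-0.167, 0.128, 0.065], 0, 0.0], [[-0.167, 0.128, 0.065], 0, 0.0]])

```text
time_s: 18.35
position: [0.4456, -0.0853, 0.4196]
tool_rot: [[-0.278, 0.846, 0.454], [0.96, 0.228, 0.161], [0.032, 0.481, -0.876]]
ft_force: [-0.4, 0.1, -1.9]
grip_width: 0.005
gripper_force: 41.6
```

drive_tool(series=[[[-0.03, -0.024, -0.012], 6, 0.0], [[-0.06, -0.048, -0.023], 12, 0.0], [[-0.09, -0.072, -0.035], 17, 0.0], [[-0.119, -0.097, -0.047], 23, 0.0], [[-0.149, -0.121, -0.058], 28, 0.0], [[-0.179, -0.145, -0.07], 34, 0.0], [[-0.208, -0.169, -0.081], 40, 0.0], [[-0.238, -0.193, -0.093], 45, 0.0]])

```text
time_s: 19.15
position: [0.3023, -0.3724, 0.4033]
tool_rot: [[0.405, 0.792, 0.457], [0.839, -0.52, 0.158], [0.363, 0.32, -0.875]]
ft_force: [0.4, -0.3, -0.4]
grip_width: 0.0054
gripper_force: 41.7
```

drive_tool(series=[[[-0.028, -0.025, -0.018], 6, 0.0], [[-0.056, -0.049, -0.036], 12, 0.0], [[-0.083, -0.074, -0.053], 17, 0.0], [[-0.111, -0.099, -0.071], 23, 0.0], [[-0.139, -0.123, -0.089], 28, 0.0], [[-0.167, -0.148, -0.107], 34, 0.0], [[-0.194, -0.172, -0.124], 40, 0.0], [[-0.222, -0.197, -0.142], 45, 0.0], [[-0.222, -0.197, -0.142], 45, 0.0]])

```text
time_s: 20.05
position: [-0.0106, -0.4808, 0.382]
tool_rot: [[0.846, 0.271, 0.459], [0.222, -0.962, 0.159], [0.484, -0.032, -0.874]]
ft_force: [0.2, 0.3, -1.0]
grip_width: 0.0052
gripper_force: 41.7
```

```bash
python3 st.py
```

```text
q [-117.8   18.3   55.6   24.1  125.6  -32.3] p [-0.011 -0.481  0.382] rho 0.5469268222335242 lat -0.4737014692427587 T 29.02304218476747 az 19.07151364707586 F [ 0.2  0.3 -1. ] grip 0.005150123553286254 t 20.05 yaz -74.2508606827281
```

```bash
sed -i 's/^for a,r,z,t in.*/for a,r,z,t in((-128,.5,.37,0),(-161,.58,.36,0)):/' s6.py; python3 s6.py
```

```text
(-128, 0.5, 0.37) shift [-0.238 -0.164 -0.112] turn 0 dist 0.31
(-161, 0.58, 0.36) shift [-0.163 -0.262 -0.069] turn 0 dist 0.316
```

drive_tool(series=[[[-0.034, -0.023, -0.016], 0, 0.0], [[-0.068, -0.047, -0.032], 0, 0.0], [[-0.102, -0.07, -0.048], 0, 0.0], [[-0.136, -0.094, -0.064], 0, 0.0], [[-0.17, -0.117, -0.08], 0, 0.0], [[-0.204, -0.141, -0.096], 0, 0.0], [[-0.238, -0.164, -0.112], 0, 0.0]])

```text
time_s: 20.75
position: [-0.3057, -0.3945, 0.3716]
tool_rot: [[0.845, 0.28, 0.457], [0.232, -0.96, 0.158], [0.482, -0.028, -0.875]]
ft_force: [-0.4, -1.0, -0.6]
grip_width: 0.0055
gripper_force: 41.7
```

drive_tool(series=[[[-0.023, -0.037, -0.01], 0, 0.0], [[-0.047, -0.075, -0.02], 0, 0.0], [[-0.07, -0.112, -0.03], 0, 0.0], [[-0.093, -0.15, -0.039], 0, 0.0], [[-0.116, -0.187, -0.049], 0, 0.0], [[-0.14, -0.225, -0.059], 0, 0.0], [[-0.163, -0.262, -0.069], 0, 0.0], [[-0.163, -0.262, -0.069], 0, 0.0]])

```text
time_s: 21.55
position: [-0.5505, -0.1893, 0.3574]
tool_rot: [[0.844, 0.275, 0.46], [0.227, -0.961, 0.158], [0.486, -0.029, -0.874]]
ft_force: [-0.3, 0.2, -2.2]
grip_width: 0.0054
gripper_force: 41.6
```

```bash
python3 st.py; python3 -c "
from h import *
R=np.array(env.observe()['tool_rot']); print(R); u=-np.r_[R[:2,2],0]; u/=np.linalg.norm(u); print('out',u@R,'up',R[2])"
```

```text
q [-170.4   42.    18.3   -8.6  148.2 -102. ] p [-0.55  -0.189  0.357] rho 0.7248515989858973 lat -0.05517235729789692 T 29.105909971793245 az 18.911001549554136 F [-0.3  0.2 -2.2] grip 0.005369681220169388 t 21.55 yaz -74.03448225054782
[[ 0.84418499  0.2749463   0.46016979]
 [ 0.22706755 -0.96103423  0.15765006]
 [ 0.48558422 -0.02859618 -0.87372205]]
out [-0.87221092  0.05136474 -0.48642551] up [ 0.48558422 -0.02859618 -0.87372205]
```

drive_tool(series=[[[-1.36, 0.08, -1.67], 0, 0.0]])

```text
time_s: 21.65
position: [-0.5631, -0.1978, 0.3591]
tool_rot: [[0.849, 0.279, 0.448], [0.233, -0.96, 0.155], [0.474, -0.028, -0.88]]
ft_force: [-0.7, -0.1, -0.4]
grip_width: 0.0054
gripper_force: 41.7
```

drive_tool(series=[[[-1.36, 0.08, -1.67], 0, 0.0]])

```text
time_s: 21.75
position: [-0.5703, -0.2016, 0.3497]
tool_rot: [[0.854, 0.281, 0.438], [0.237, -0.959, 0.152], [0.463, -0.026, -0.886]]
ft_force: [-0.9, 0.2, -2.2]
grip_width: 0.0054
gripper_force: 41.6
```

drive_tool(series=[[[-1.4, 0.08, -1.6], 0, 0.0]])

```text
time_s: 21.85
position: [-0.5774, -0.2053, 0.3438]
tool_rot: [[0.863, 0.282, 0.419], [0.242, -0.959, 0.147], [0.443, -0.026, -0.896]]
ft_force: [0.1, 0.4, -1.6]
grip_width: 0.0052
gripper_force: 41.6
```

drive_tool(series=[[[-1.4, 0.08, -1.6], 0, 0.0]])

```text
time_s: 21.95
position: [-0.5839, -0.2084, 0.3378]
tool_rot: [[0.87, 0.283, 0.403], [0.246, -0.959, 0.143], [0.427, -0.025, -0.904]]
ft_force: [0.4, 0.1, -0.7]
grip_width: 0.0052
gripper_force: 41.6
```

drive_tool(series=[[[-1.45, 0.08, -1.55], 0, 0.0]])

```text
time_s: 22.05
position: [-0.5909, -0.2112, 0.331]
tool_rot: [[0.877, 0.284, 0.389], [0.249, -0.959, 0.138], [0.412, -0.024, -0.911]]
ft_force: [0.1, -0.9, -1.4]
grip_width: 0.0052
gripper_force: 41.6
```

drive_tool(series=[[[-1.5, 0.08, -1.5], 0, 0.0]])

```text
time_s: 22.15
position: [-0.5985, -0.2138, 0.3233]
tool_rot: [[0.883, 0.284, 0.374], [0.252, -0.959, 0.132], [0.396, -0.023, -0.918]]
ft_force: [-1.0, -0.6, -0.8]
grip_width: 0.0056
gripper_force: 41.6
```

drive_tool(series=[[[-1.5, 0.08, -1.5], 0, 0.0]])

```text
time_s: 22.25
position: [-0.6057, -0.2162, 0.3164]
tool_rot: [[0.889, 0.284, 0.359], [0.254, -0.959, 0.127], [0.381, -0.021, -0.925]]
ft_force: [0.3, -0.4, -0.4]
grip_width: 0.0055
gripper_force: 41.6
```

drive_tool(series=[[[-1.55, 0.08, -1.45], 0, 0.0]])

```text
time_s: 22.35
position: [-0.6133, -0.2186, 0.3098]
tool_rot: [[0.896, 0.283, 0.343], [0.257, -0.959, 0.121], [0.363, -0.02, -0.932]]
ft_force: [0.1, 0.2, -1.1]
grip_width: 0.0051
gripper_force: 41.6
```

```bash
python3 st.py; python3 -c "
from h import *
R=np.array(env.observe()['tool_rot']); print(R); u=-np.r_[R[:2,2],0]; u/=np.linalg.norm(u); print('out',u@R,'up',R[2])"
```

```text
q [-169.3   47.1   12.7   -5.1  141.2  -98.9] p [-0.613 -0.219  0.31 ] rho 0.7577571265921346 lat -0.06593616721446426 T 21.329333475854305 az 19.446781841967795 F [ 0.1  0.2 -1.1] grip 0.005143286951955418 t 22.35 yaz -73.54827117398496
[[ 0.89565232  0.28314852  0.3429779 ]
 [ 0.25675827 -0.95885913  0.12109644]
 [ 0.36315577 -0.0203979  -0.93150513]]
out [-0.9300392   0.05223886 -0.36372818] up [ 0.36315577 -0.0203979  -0.93150513]
```

drive_tool(series=[[[-1.45, 0.08, -1.82], 0, 0.0]])

```text
time_s: 22.45
position: [-0.617, -0.2196, 0.3091]
tool_rot: [[0.901, 0.283, 0.328], [0.259, -0.959, 0.115], [0.347, -0.019, -0.938]]
ft_force: [0.1, -0.3, -1.7]
grip_width: 0.0051
gripper_force: 41.6
```

drive_tool(series=[[[-1.47, 0.08, -1.8], 0, 0.0]])

```text
time_s: 22.55
position: [-0.6206, -0.2207, 0.311]
tool_rot: [[0.908, 0.282, 0.309], [0.261, -0.959, 0.109], [0.327, -0.018, -0.945]]
ft_force: [0.4, 0.3, -1.0]
grip_width: 0.0053
gripper_force: 41.6
```

drive_tool(series=[[[-1.5, 0.08, -1.77], 0, 0.0]])

```text
time_s: 22.65
position: [-0.6244, -0.2219, 0.3122]
tool_rot: [[0.915, 0.282, 0.289], [0.263, -0.959, 0.102], [0.306, -0.017, -0.952]]
ft_force: [-0.5, 0.1, -0.5]
grip_width: 0.0053
gripper_force: 41.6
```

drive_tool(series=[[[-1.53, 0.08, -1.74], 0, 0.0]])

```text
time_s: 22.75
position: [-0.6285, -0.2232, 0.3129]
tool_rot: [[0.921, 0.282, 0.271], [0.265, -0.959, 0.095], [0.287, -0.016, -0.958]]
ft_force: [-0.4, -0.0, -0.4]
grip_width: 0.0054
gripper_force: 41.6
```

drive_tool(series=[[[-1.56, 0.08, -1.71], 0, 0.0]])

```text
time_s: 22.85
position: [-0.6328, -0.2244, 0.3134]
tool_rot: [[0.926, 0.281, 0.252], [0.267, -0.96, 0.089], [0.267, -0.015, -0.964]]
ft_force: [-0.4, 0.1, -1.7]
grip_width: 0.0054
gripper_force: 41.6
```

drive_tool(series=[[[-1.6, 0.08, -1.68], 0, 0.0]])

```text
time_s: 22.95
position: [-0.6373, -0.2257, 0.3138]
tool_rot: [[0.931, 0.281, 0.233], [0.269, -0.96, 0.082], [0.247, -0.014, -0.969]]
ft_force: [0.4, 0.3, -0.3]
grip_width: 0.0055
gripper_force: 41.6
```

drive_tool(series=[[[-1.62, 0.08, -1.66], 0, 0.0]])

```text
time_s: 23.05
position: [-0.6418, -0.227, 0.3145]
tool_rot: [[0.936, 0.281, 0.214], [0.271, -0.96, 0.075], [0.226, -0.012, -0.974]]
ft_force: [-0.2, -1.4, -1.0]
grip_width: 0.0053
gripper_force: 41.6
```

drive_tool(series=[[[-1.65, 0.08, -1.63], 0, 0.0]])

```text
time_s: 23.15
position: [-0.6463, -0.2283, 0.3156]
tool_rot: [[0.94, 0.28, 0.193], [0.272, -0.96, 0.068], [0.205, -0.011, -0.979]]
ft_force: [0.9, 0.6, -1.1]
grip_width: 0.0054
gripper_force: 41.6
```

drive_tool(series=[[[-1.68, 0.08, -1.6], 0, 0.0]])

```text
time_s: 23.25
position: [-0.651, -0.2296, 0.3168]
tool_rot: [[0.944, 0.28, 0.173], [0.274, -0.96, 0.061], [0.183, -0.01, -0.983]]
ft_force: [-1.2, 0.2, -0.4]
grip_width: 0.0053
gripper_force: 41.6
```

drive_tool(series=[[[-1.7, 0.08, -1.58], 0, 0.0]])

```text
time_s: 23.35
position: [-0.6557, -0.2309, 0.3183]
tool_rot: [[0.948, 0.28, 0.152], [0.275, -0.96, 0.053], [0.16, -0.009, -0.987]]
ft_force: [-0.7, 0.1, -1.3]
grip_width: 0.0051
gripper_force: 41.6
```

```bash
python3 st.py; python3 -c "
from h import *
R=np.array(env.observe()['tool_rot']); u=-np.r_[R[:2,2],0]; u/=np.linalg.norm(u); print('out',u@R,'up',R[2],'zt',R[:,2])"
```

```text
q [-169.7   45.2   12.7   -1.9  131.2  -97.1] p [-0.656 -0.231  0.318] rho 0.7423233703646351 lat -0.062033891767197626 T 9.248738122430439 az 19.306521645067438 F [-0.7  0.1 -1.3] grip 0.005139332124377009 t 23.35 yaz -73.74412173424628
out [-0.98556421  0.05321662 -0.16072083] up [ 0.16048704 -0.00866567 -0.98699991] zt [ 0.15168242  0.05313781 -0.98699991]
```

drive_tool(series=[[[-1.75, 0.09, -1.55], 0, 0.0]])

```text
time_s: 23.45
position: [-0.6605, -0.2324, 0.3199]
tool_rot: [[0.951, 0.28, 0.13], [0.276, -0.96, 0.046], [0.138, -0.007, -0.99]]
ft_force: [0.7, 0.0, -0.4]
grip_width: 0.0054
gripper_force: 41.6
```

drive_tool(series=[[[-1.77, 0.09, -1.5], 0, 0.0]])

```text
time_s: 23.55
position: [-0.6655, -0.2341, 0.3214]
tool_rot: [[0.954, 0.28, 0.108], [0.277, -0.96, 0.038], [0.115, -0.006, -0.993]]
ft_force: [0.3, 0.7, -1.7]
grip_width: 0.0054
gripper_force: 41.6
```

drive_tool(series=[[[-1.8, 0.09, -1.45], 0, 0.0]])

```text
time_s: 23.65
position: [-0.6708, -0.2357, 0.3228]
tool_rot: [[0.956, 0.28, 0.086], [0.278, -0.96, 0.03], [0.091, -0.005, -0.996]]
ft_force: [-0.0, -0.2, -0.6]
grip_width: 0.0054
gripper_force: 41.6
```

drive_tool(series=[[[-1.83, 0.09, -1.4], 0, 0.0]])

```text
time_s: 23.75
position: [-0.6763, -0.2374, 0.3241]
tool_rot: [[0.958, 0.279, 0.064], [0.279, -0.96, 0.022], [0.067, -0.004, -0.998]]
ft_force: [-1.0, 0.6, -1.2]
grip_width: 0.0055
gripper_force: 41.6
```

drive_tool(series=[[[-1.86, 0.1, -1.36], 0, 0.0]])

```text
time_s: 23.85
position: [-0.6819, -0.2393, 0.3255]
tool_rot: [[0.959, 0.279, 0.041], [0.279, -0.96, 0.014], [0.043, -0.002, -0.999]]
ft_force: [-0.0, 0.3, -1.5]
grip_width: 0.0054
gripper_force: 41.6
```

drive_tool(series=[[[-1.9, 0.1, -1.32], 0, 0.0]])

```text
time_s: 23.95
position: [-0.6876, -0.2413, 0.327]
tool_rot: [[0.96, 0.279, 0.018], [0.279, -0.96, 0.006], [0.018, -0.001, -1.0]]
ft_force: [-0.0, 0.3, -1.0]
grip_width: 0.0055
gripper_force: 41.6
```

drive_tool(series=[[[0, 0, 0], 0, 0.0]])

```text
time_s: 24.05
position: [-0.6874, -0.2412, 0.3273]
tool_rot: [[0.96, 0.279, 0.018], [0.279, -0.96, 0.006], [0.019, -0.001, -1.0]]
ft_force: [0.2, 0.7, -1.3]
grip_width: 0.0052
gripper_force: 41.6
```

```bash
python3 st.py; python3 -c "
from h import *
R=np.array(env.observe()['tool_rot']); print('zt',R[:,2])"
```

```text
q [-169.9   44.2   12.7   -0.2  124.2  -96.2] p [-0.687 -0.241  0.327] rho 0.7339990070804338 lat -0.0605949606609021 T 1.0810253067997226 az 19.19501193372386 F [ 0.2  0.7 -1.3] grip 0.005223608704540859 t 24.05 yaz -73.77891621178607
zt [ 0.01781746  0.00620296 -0.99982201]
```

The tool is vertical to within 1° and still holds the deck. Now back around to the rack, turning so the plate lines up with the slots.

```bash
cat > s7.py <<'E'
from h import *
E4=lambda a:cv2.Rodrigues(np.array([0,0,np.radians(a)]))[0]
s=env.observe(); p=np.array(s['position']); R=np.array(s['tool_rot'])
pol=lambda a,r,z:np.array([r*np.cos(np.radians(a)),r*np.sin(np.radians(a)),z])
for b,t in((pol(-125,.55,.36),0),(pol(-90,.5,.36),-19),(pol(-55,.5,.36),-20),(np.array([.4893,-.2226,.33]),-19.5)):
    print(np.round(b,3),'shift',np.round((b-p)@R,3),'turn',t,'dist',round(np.linalg.norm(b-p),3)); p=b; R=R@E4(t)
E
python3 s7.py
```

```text
[-0.315 -0.451  0.36 ] shift [ 0.299  0.305 -0.027] turn 0 dist 0.428
[ 0.   -0.5   0.36] shift [0.289 0.136 0.005] turn -19 dist 0.319
[ 0.287 -0.41   0.36 ] shift [0.286 0.092 0.006] turn -20 dist 0.301
[ 0.489 -0.223  0.33 ] shift [0.269 0.059 0.035] turn -19.5 dist 0.277
```

drive_tool(series=[[[0.033, 0.034, -0.003], 0, 0.0], [[0.066, 0.068, -0.006], 0, 0.0], [[0.1, 0.102, -0.009], 0, 0.0], [[0.133, 0.136, -0.012], 0, 0.0], [[0.166, 0.17, -0.015], 0, 0.0], [[0.199, 0.203, -0.018], 0, 0.0], [[0.233, 0.237, -0.021], 0, 0.0], [[0.266, 0.271, -0.024], 0, 0.0], [[0.299, 0.305, -0.027], 0, 0.0]])

```text
time_s: 24.95
position: [-0.3135, -0.4512, 0.3601]
tool_rot: [[0.96, 0.279, 0.019], [0.279, -0.96, 0.007], [0.02, -0.001, -1.0]]
ft_force: [0.0, -0.5, -1.4]
grip_width: 0.0054
gripper_force: 41.6
```

drive_tool(series=[[[0.041, 0.019, 0.001], -3, 0.0], [[0.083, 0.039, 0.001], -6, 0.0], [[0.124, 0.058, 0.002], -9, 0.0], [[0.165, 0.078, 0.003], -11, 0.0], [[0.206, 0.097, 0.004], -14, 0.0], [[0.248, 0.117, 0.004], -17, 0.0], [[0.289, 0.136, 0.005], -19, 0.0]])

```text
time_s: 25.65
position: [0.002, -0.5003, 0.3608]
tool_rot: [[0.816, 0.578, 0.019], [0.578, -0.816, 0.006], [0.019, 0.006, -1.0]]
ft_force: [-0.3, -0.7, -1.0]
grip_width: 0.0051
gripper_force: 41.6
```

drive_tool(series=[[[0.041, 0.013, 0.001], -3, 0.0], [[0.082, 0.026, 0.002], -6, 0.0], [[0.123, 0.039, 0.003], -9, 0.0], [[0.163, 0.053, 0.003], -12, 0.0], [[0.204, 0.066, 0.004], -15, 0.0], [[0.245, 0.079, 0.005], -18, 0.0], [[0.286, 0.092, 0.006], -20, 0.0]])

```text
time_s: 26.35
position: [0.2884, -0.4097, 0.3608]
tool_rot: [[0.569, 0.822, 0.019], [0.822, -0.569, 0.006], [0.016, 0.012, -1.0]]
ft_force: [0.0, -1.3, -1.0]
grip_width: 0.0054
gripper_force: 41.6
```

drive_tool(series=[[[0.038, 0.008, 0.005], -3, 0.0], [[0.077, 0.017, 0.01], -6, 0.0], [[0.115, 0.025, 0.015], -9, 0.0], [[0.154, 0.034, 0.02], -12, 0.0], [[0.192, 0.042, 0.025], -15, 0.0], [[0.231, 0.051, 0.03], -18, 0.0], [[0.269, 0.059, 0.035], -19.5, 0.0], [[0.269, 0.059, 0.035], -19.5, 0.0], [[0.269, 0.059, 0.035], -19.5, 0.0]])

```text
time_s: 27.25
position: [0.4895, -0.2228, 0.3306]
tool_rot: [[0.262, 0.965, 0.019], [0.965, -0.262, 0.007], [0.011, 0.016, -1.0]]
ft_force: [1.0, -0.1, -1.8]
grip_width: 0.0051
gripper_force: 41.6
```

```bash
python3 st.py
cat > dk.py <<'E'
from h import *
s=env.observe(); p=np.array(s['position']); R=np.array(s['tool_rot'])
C=np.array([.5028,-.2263]); a=np.radians(-15.27); X=np.array([np.cos(a),np.sin(a)]); Y=np.array([-X[1],X[0]])
for n in('side','top'):
    v=grab(n); P=cloud(v).reshape(-1,3); H=cv2.cvtColor(v['img'],cv2.COLOR_RGB2HSV).reshape(-1,3)
    m=(H[:,0]>82)&(H[:,0]<118)&(H[:,1]>35)&(np.hypot(P[:,0]-p[0],P[:,1]-p[1])<.09)&(P[:,2]>p[2]-.16)&(P[:,2]>.025)
    Q=P[m]; r=np.c_[(Q[:,:2]-C)@X,(Q[:,:2]-C)@Y,Q[:,2]]
    if n=='side': r0=r
    if len(r)<10: print(n,len(r)); continue
    m2=abs(r[:,0]-np.median(r[:,0]))<.015; r=r[m2]
    print(n,len(r),'rackxyz 1/50/99',np.round(np.percentile(r,[1,50,99],axis=0),4).tolist())
    A=np.c_[r[:,1],r[:,2]-r[:,2].mean(),np.ones(len(r))]; print('   x = k_y*y+k_z*dz+c',np.round(np.linalg.lstsq(A,r[:,0],rcond=None)[0],4))
print('tcp rack',(p[:2]-C)@X,(p[:2]-C)@Y,p[2])
E
python3 dk.py
```

```text
q [-37.6  16.8  60.    1.  102.5 -22.2] p [ 0.49  -0.223  0.331] rho 0.5336328983789063 lat -0.33946385110306004 T 1.1398150775849383 az 19.577758709306824 F [ 1.  -0.1 -1.8] grip 0.005140008867974296 t 27.25 yaz -15.212926447800722
side 1161 rackxyz 1/50/99 [[-0.0164, -0.0504, 0.2438], [-0.01, -0.032, 0.318], [0.0011, 0.0298, 0.4003]]
   x = k_y*y+k_z*dz+c [ 0.0072 -0.021  -0.01  ]
top 205 rackxyz 1/50/99 [[-0.0176, 0.0083, 0.2744], [-0.0163, 0.0374, 0.3466], [-0.0126, 0.0527, 0.3981]]
   x = k_y*y+k_z*dz+c [ 0.009  -0.0028 -0.0164]
tcp rack -0.013752882876315518 -8.50778412394371e-05 0.3306453546443217
```

The deck hangs upright over the second slot. Its plate centre is at rack x of about −13 mm, its width is centred within 1 mm, and its lower edge is at about 0.236. Lowering now.

drive_tool(series=[[[0, 0, 0.025], 0, 0.0], [[-0.001, -0.001, 0.055], 0, 0.0], [[-0.001, -0.002, 0.085], 0, 0.0], [[-0.001, -0.002, 0.11], 0, 0.0], [[-0.001, -0.003, 0.13], 0, 0.0], [[-0.002, -0.003, 0.15], 0, 0.0], [[-0.002, -0.003, 0.165], 0, 0.0], [[-0.002, -0.004, 0.18], 0, 0.0], [[-0.002, -0.004, 0.195], 0, 0.0], [[-0.002, -0.004, 0.205], 0, 0.0], [[-0.002, -0.004, 0.205], 0, 0.0]])

```text
time_s: 28.45
position: [0.4881, -0.2232, 0.1249]
tool_rot: [[0.265, 0.964, 0.018], [0.964, -0.265, 0.008], [0.012, 0.015, -1.0]]
ft_force: [0.5, -0.1, -0.5]
grip_width: 0.005
gripper_force: 41.5
```

```bash
python3 dk.py
```

```text
side 735 rackxyz 1/50/99 [[-0.0177, -0.0509, 0.034], [-0.0113, -0.033, 0.1104], [-0.0069, 0.0249, 0.2188]]
   x = k_y*y+k_z*dz+c [ 0.0012 -0.0225 -0.0117]
top 100 rackxyz 1/50/99 [[0.0398, -0.0043, 0.0448], [0.0409, 0.029, 0.0725], [0.044, 0.0663, 0.0809]]
   x = k_y*y+k_z*dz+c [0.0039 0.0486 0.0411]
tcp rack -0.014996279906455008 -0.0008490071072785173 0.12487208871984318
```

drive_tool(series=[[[0, 0, 0.004], 0, 0.0], [[0, 0, 0.008], 0, 0.0], [[0, 0, 0.01], 0, 0.0], [[0, 0, 0.01], 0, 0.0]])

```text
time_s: 28.95
position: [0.4898, -0.2227, 0.1171]
tool_rot: [[0.263, 0.965, 0.022], [0.965, -0.263, 0.006], [0.011, 0.019, -1.0]]
ft_force: [-0.7, 3.2, 9.3]
grip_width: 0.0054
gripper_force: 43.3
```

drive_tool(series=[[[0, 0, 0.002], 0, 0.0], [[0, 0, 0.002], 0, 0.0]])

```text
time_s: 29.15
position: [0.4905, -0.2227, 0.1169]
tool_rot: [[0.263, 0.965, 0.024], [0.965, -0.263, 0.004], [0.01, 0.022, -1.0]]
ft_force: [-1.2, 6.0, 23.4]
grip_width: 0.0054
gripper_force: 45.6
```

drive_tool(series=[[[0, 0, 0.0015], 0, 0.0], [[0, 0, 0.0015], 0, 0.0]])

```text
time_s: 29.35
position: [0.4911, -0.2228, 0.1168]
tool_rot: [[0.263, 0.965, 0.026], [0.965, -0.263, 0.003], [0.01, 0.024, -1.0]]
ft_force: [-3.6, 9.3, 33.9]
grip_width: 0.0052
gripper_force: 47.7
```

The edge has reached the board. I'll back off the excess and check.

drive_tool(series=[[[0, 0, -0.003], 0, 0.0], [[0, 0, -0.0055], 0, 0.0], [[0, 0, -0.0055], 0, 0.0]])

```text
time_s: 29.65
position: [0.4891, -0.2227, 0.1177]
tool_rot: [[0.263, 0.964, 0.019], [0.965, -0.264, 0.007], [0.012, 0.017, -1.0]]
ft_force: [0.3, -0.7, -0.6]
grip_width: 0.0056
gripper_force: 41.6
```

```bash
python3 dk.py
python3 - <<'E'
from h import *
s=env.observe(); print(s['ft_force'],s['tool_rot'][:,2] if hasattr(s['tool_rot'],'shape') else s['tool_rot'])
v=grab('side'); m=cv2.cvtColor(v['img'],cv2.COLOR_RGB2HSV); P=cloud(v)
C=np.array([.5028,-.2263]); a=np.radians(-15.27); X=np.array([np.cos(a),np.sin(a)]); Y=np.array([-X[1],X[0]])
rx=(P[...,:2]-C)@X; ry=(P[...,:2]-C)@Y; b=(m[...,0]>82)&(m[...,0]<118)&(m[...,1]>35)&(abs(rx+.013)<.015)&(abs(ry)<.07)&(P[...,2]>.005)&(P[...,2]<.25)
for z0 in np.arange(.01,.2,.02):
    k=b&(P[...,2]>=z0)&(P[...,2]<z0+.02)
    if k.sum()>3: print(round(z0,2),k.sum(),'x',np.round(np.percentile(rx[k],[10,50,90]),4),'y',np.round(np.percentile(ry[k],[1,99]),3))
print('zmin',P[b][:,2].min())
E
```

```text
side 707 rackxyz 1/50/99 [[-0.017, -0.0503, 0.033], [-0.0105, -0.032, 0.1045], [-0.006, 0.0273, 0.208]]
   x = k_y*y+k_z*dz+c [ 0.0011 -0.0223 -0.0108]
top 92 rackxyz 1/50/99 [[-0.0175, 0.0133, 0.0679], [-0.0162, 0.0397, 0.1416], [-0.013, 0.0529, 0.187]]
   x = k_y*y+k_z*dz+c [ 0.0054  0.0013 -0.0162]
tcp rack -0.014202582470824907 -0.00010621389199154468 0.11767015935859683
[0.69066822 0.08552559 0.48185546] [ 0.01878392  0.0071582  -0.99979794]
0.01 9 x [-0.0129 -0.0115 -0.0105] y [-0.047 -0.037]
0.03 37 x [-0.0122 -0.0092 -0.0069] y [-0.048 -0.03 ]
0.05 118 x [-0.0114 -0.0087 -0.0063] y [-0.048  0.027]
0.07 97 x [-0.0115 -0.0099 -0.0093] y [-0.049  0.033]
0.09 113 x [-0.0134 -0.0108 -0.01  ] y [-0.049  0.028]
0.11 66 x [-0.0128 -0.0106 -0.0102] y [-0.05   0.023]
0.13 62 x [-0.0134 -0.0108 -0.0102] y [-0.051  0.002]
0.15 71 x [-0.0141 -0.0111 -0.0089] y [-0.05  -0.016]
0.17 125 x [-0.0164 -0.0137 -0.0111] y [-0.049  0.011]
0.19 6 x [-0.0118 -0.0087 -0.0085] y [-0.013 -0.003]
zmin 0.018750568199247475
```

drive_tool(series=[[[0, 0, 0.001], 0, 0.0], [[0, 0, 0.001], 0, 0.01], [[0, 0, 0.001], 0, 0.014], [[0, 0, 0.001], 0, 0.022], [[0, 0, 0.001], 0, 0.035], [[0, 0, 0.001], 0, 0.05], [[0, 0, 0.001], 0, 0.065], [[0, 0, 0.001], 0, 0.07]], newtons=20)

```text
time_s: 30.6
position: [0.4891, -0.2227, 0.1167]
tool_rot: [[0.263, 0.964, 0.019], [0.965, -0.264, 0.007], [0.011, 0.017, -1.0]]
ft_force: [1.3, 0.0, -0.1]
grip_width: 0.07
gripper_force: 0.0
```

```bash
python3 dk.py
```

```text
side 757 rackxyz 1/50/99 [[-0.0132, -0.0482, 0.0317], [-0.0092, -0.028, 0.1229], [-0.0056, 0.0343, 0.1825]]
   x = k_y*y+k_z*dz+c [ 0.0052 -0.0012 -0.0095]
top 116 rackxyz 1/50/99 [[-0.0155, 0.0131, 0.0584], [-0.0149, 0.0391, 0.1363], [-0.0103, 0.0538, 0.1841]]
   x = k_y*y+k_z*dz+c [-0.0042  0.0174 -0.0142]
tcp rack -0.01413309822808798 -0.0001047544257306868 0.11670421866421427
```

The deck stands nearly plumb between the dowels. Withdrawing straight up.

drive_tool(series=[[[0, 0, -0.01], 0, 0.07], [[0, 0, -0.025], 0, 0.07], [[0, 0, -0.045], 0, 0.07], [[-0.001, -0.001, -0.075], 0, 0.07], [[0, 0, -0.12], 0, 0.07], [[0, 0, -0.16], 0, 0.07], [[0, 0, -0.2], 0, 0.07], [[0, 0, -0.2], 0, 0.07], [[0, 0, -0.2], 0, 0.07]])

```text
time_s: 31.6
position: [0.4852, -0.224, 0.3176]
tool_rot: [[0.263, 0.964, 0.021], [0.965, -0.264, 0.006], [0.011, 0.019, -1.0]]
ft_force: [0.7, -0.2, -1.0]
grip_width: 0.07
gripper_force: 0.0
```

```bash
sed -i "s/&(np.hypot(P\[:,0\]-p\[0\],P\[:,1\]-p\[1\])<.09)&(P\[:,2\]>p\[2\]-.16)/\&(np.hypot(P[:,0]-.489,P[:,1]+.2226)<.07)\&(P[:,2]<.22)/" dk.py; python3 dk.py
python3 - <<'E'
from h import *
t0=dict(np.load('top0.npz')); v=grab('top'); P=cloud(v); P0=cloud(t0)
d=np.abs(v['depth']-t0['depth']); m=((d>.012)&(v['depth']>0)&(t0['depth']>0)).astype(np.uint8); m=cv2.morphologyEx(m,cv2.MORPH_OPEN,np.ones((3,3)))
k,l,st,ce=cv2.connectedComponentsWithStats(m)
for i in range(1,k):
    if st[i,4]>15: j=l==i; print(st[i],'now',np.round(np.median(P[j],0),3),'before',np.round(np.median(P0[j],0),3))
E
```

```text
side 758 rackxyz 1/50/99 [[-0.0131, -0.048, 0.0334], [-0.0091, -0.0274, 0.1235], [-0.0059, 0.0391, 0.182]]
   x = k_y*y+k_z*dz+c [ 0.0061 -0.0073 -0.0095]
top 288 rackxyz 1/50/99 [[-0.016, -0.0303, 0.0652], [-0.0152, 0.0152, 0.1445], [-0.0108, 0.0537, 0.1847]]
   x = k_y*y+k_z*dz+c [ 0.0105  0.0117 -0.0148]
tcp rack -0.017553173583895975 -0.0023826247003536556 0.31758121044973037
[  213   232   393   248 42571] now [ 0.32  -0.117  0.637] before [ 0.282 -0.185  0.004]
[271 297  32  12 169] now [0.47  0.127 0.002] before [0.467 0.117 0.227]
[251 306  19   7  99] now [0.456 0.192 0.002] before [0.455 0.172 0.227]
[602 474  13   6  56] now [ 0.072 -0.614  0.001] before [ 0.148 -0.479  0.267]
[622 474  18   6  81] now [ 0.068 -0.674  0.001] before [ 0.204 -0.415  0.47 ]
```

The deck is standing upright in the slot with its front edge up. Apart from the arm, the only changes in the scene are at the deck's old place. Handing in.

```bash
python3 -c "
from rig import env; print(env.close_job())"
```

```text
the job is handed in; nothing more can be done
None
```

The deck is off the hook and standing upright, same edge up, in the rack's second slot; I handed the job in at about 32 s with no other object seen to move, and no verdict was returned.

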